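# Proof-pull the pressed pins of machined stop blocks and sort them

## Robot

A 6-joint arm with a two-finger parallel gripper is mounted at the origin on the work surface. World frame = base frame: x ahead of the robot, y to its left, z up, the work surface at z = 0. Lengths are in mm, angles in rad, forces in N, time in s.
With the tool pointing down it reaches from about 300 to 775 mm from the base axis. Payload 14.6 kg.
Tool frame: the origin (TCP) lies on the centre line of the jaws, within the pads' length; the fingertips stand 25 mm ahead of it and the grasp point (between the pads) lies 6 mm ahead of it; x points along the fingers, y is the direction in which the jaws open and shut, and the axes are right-handed (so a half turn about x gives the same grasp; the last joint's range is limited). The gripper opens to 85 mm and grips with 20 to 120 N. Pads are 22 mm wide; open, the fingers measure 114 mm over their backs; the gripper's body (76 mm by 85 mm) begins 54 mm behind the grasp point. The pads swing forward as they close: fully open they stand 13 mm farther back than shut.
Start: joints at [-1.312, 0.3, 1.521, -0, 1.321, -0.067], TCP at [176.03, -521.06, 256.281] pointing down, gripper open.
Joint ranges: [-3.03, 3.03], [-0.79, 2.21], [0.23, 2.52], [-1.04, 4.18], [0, 3.07], [-2.55, 2.55]. Speed limits (rad/s): [2.22, 2.22, 2.57, 3.14, 3.14, 3.14].

## Interface

Orientations are given as a rotation vector (axis times angle).
In Python, from workcell import sensors, viewer, job gives the robot as it stands.
- The arm moves only by the tool arm_command, never from a script. Its argument "motion" is a list of rows, each a list of 3 entries, a list of its own where there are three numbers: the shift along the tool's x, y, z in m, then the turn, a rotation vector about the tool's x, y, z in units of 10 degrees (1.0 is 10 degrees), then the finger opening in m, from 0 to 0.0854. In form: [[[tx, ty, tz], [rx, ry, rz], gripper], ...]. A call has 1 to 10 rows; each row shifts and turns the commanded pose from where the row before left it, along the tool's axes as they then stand; what a row does not reach is not made up. A row lasts 1/8 s, in which the tool goes at most 62.5 mm and 10.7 degrees, less where a joint would pass 70% of its speed; a pose out of reach is approached as far as the arm can. A call is refused whole if a number of a shift passes 0.0625 or a number of a turn 1, either way. A call with a gripper value outside its range is refused whole. The fingers move at their own pace and stop on an object; "force" is the grip in N (left out, the last holds). Time passes only in rows, so rows that do not move let the fingers close. It gives the time, the measured TCP pose, the force and the opening at its end, in the units of the state.
- sensors.state(): the state, without advancing time (a new reading comes with each control period).
- viewer.snapshot(name): name is "scene" or "top" or "wrist"; returns a dict with "img" (400x640x3 uint8, blue, green, red), "z_map" (400x640 float32, mm along the optical axis (not along the pixel's ray), 0 where there is no reading), "intrinsics" (3x3 intrinsics, pixels), "rvec" (rotation vector, rad) and "tvec" (3), from world to camera coordinates, as OpenCV has them. Camera axes: x right, y down, z forward; pixel columns grow to the right and rows downward; lengths in mm; the calibration is good to about 2 mm. A picture is of the moment at which its call begins.
- job.sign_off(): hands the job in, once; it reports no verdict.
Trained networks look in the newest picture that a camera, given by its name, has taken for a name from the list of things; names that differ only in an ending like _2 or _b are one class to them, and where a whole thing is asked for, a point or a joint stands for the part that bears it (a point fixed in the world has none). Each returns a list of dicts, best first, with "score" (0 to 1); they miss things now and then, are a little off and sometimes report something else, mostly with a low value. They report only what shows in the picture. A call takes as long as a camera call. They do not tell look-alikes from the thing itself.
- viewer.boxes_of(target, camera): "bbox" ([centre column, centre row, width, height] in pixels, round what is visible of it).
- viewer.trace(target, camera): "mask" (400x640 bool, what is visible of it) and "bbox" ([centre column, centre row, width, height] in pixels, round what is visible of it).
The state is a dict: "clock": time; "joints": joint angles; "joint_velocities": joint speeds; "tau": joint torques, N m; "tcp_pos": TCP position; "orientation": TCP orientation; "wrist_force": force on the tool from outside, world axes, zero at the start; "moment": the same for the moment, N m; "gripper_width": opening from 0.0 (shut) to 1.0 (fully open).
Only numpy, scipy, OpenCV 4.12 (cv2) and the standard library are available. Lean on these libraries where they do the work, as an engineer would, in place of code of your own. Each camera call takes 0.05 s, during which the arm holds its last target.

## Task

Proof-pull the pin of every stop block on the left of the bench: set the block on the tester's yellow seat with its pin down in the slot and the fork, draw the orange gauge handle straight out until the green band shows but the red one does not, and let it back. A sound pin gives a few millimetres and holds; a bad one slides out until its red ring shows. Lay blocks with sound pins flat on the green mat and any block with a bad pin flat in the red bin, finish with the tester empty and its gauge back in, never pull a pin other than on the tester, and leave the oil bottle, wrench and tin where they are.

Things in the scene. Friction and masses are not known exactly. Their poses are not given: they have to be found in the camera images.
- tester: Pull tester fixed on the bench. Origin on the bench under the stop face, mid-width; x = pulling direction, from seat to gauge handle; z up. Bed plate x -80 to 165, y +-45 mm, top at z 10. Stop wall x 0 to 10 mm: two uprights, y 10 to 30 and -10 to -30, up to z 46, with an open-topped slot 20 mm wide between them. A block sits with its pin along tester x, neck down in slot and fork, head beyond the fork.
- seat (a point): Where the centre of a loaded block belongs: tester (-34, 0, 30) mm, 20 mm above the yellow seat (66 x 46 mm, on the bed). The block's pinned face is then 4 mm short of the stop wall (1 to 8 mm is good; sideways +-3 mm); the pull draws it against the wall. Axes as the tester's.
- fork (a joint): Travel (m, 0 to 0.032) of the steel fork carriage along tester x; it carries the gauge barrel. At 0 the fork plate is at x 14 to 20 mm: two prongs up to z 46 with an open-topped slot 16 mm wide; cross yoke from x 62. A light spring (under 1.1 N) returns it. When the gauge is drawn the fork moves too: about 10 mm until it bears on the pin's head and the block on the stop wall, then as the pin gives.
- gauge (a joint): Extension (m, 0 to 0.075) of the gauge's spring: how far the rod stands out of the barrel beyond rest. Handle travel = gauge + fork. Pull = 1.1 N + 0.28 N per mm (0.050 is 15 N). The rod's green band starts to show at 0.044, the red one at 0.060; beyond 0.062 it is over-pulled and the job is spoilt. Springs back to 0 when let go.
- handle (a point): Grip point on the gauge's orange upright handle, which is 16 mm along tester x, 28 mm along y, from z 22 to 84 mm above the bench; the point is on its centre line at z 64. At rest at tester (182, 0, 64) mm. The barrel (28 mm diameter, axis at z 30) ends 24 mm before the handle; the 10 mm rod runs at z 30. Moves with fork and gauge.
- pass_mat: Green rubber mat for blocks with sound pins, fixed on the bench, 130 (x) x 280 (y) x 4 mm; origin at the centre of its underside.
- reject_bin: Low open red bin for blocks with bad pins, fixed on the bench, outside 178 (x) x 138 (y) x 34 mm, walls and floor 4 mm; origin at the centre of its underside.
- oil_bottle: White bottle, 60 mm diameter, 170 mm tall, bystander; origin at the centre of its base.
- wrench: Wrench, 190 mm long, lying flat, bystander; origin at the middle, along its x axis.
- grease_tin: Steel tin, 68 mm diameter, 60 mm tall, bystander; origin at the centre of its base.
- block_a: Aluminium stop block 60 (x) x 40 x 40 mm, 0.25 to 0.4 kg, two dark grooves round it; a pressed-in pin stands out of its +x face: steel neck 10 mm diameter, 30 mm long at first, then a brass head 28 mm diameter, 10 mm thick. Origin at the block's centre, x along the pin; it may lie on any of its four long sides. May be absent. All look alike before the pull.
- pin_a (a joint): How far (m) the pin of block_a is drawn out, 0 at the start. Pins give at about 11.5 N and stay where drawn. A sound pin stops firmly at 0.005; a bad one slides on to 0.015, baring a red ring at the foot of its neck, before it stops.
- block_b: Aluminium stop block 60 (x) x 40 x 40 mm, 0.25 to 0.4 kg, two dark grooves round it; a pressed-in pin stands out of its +x face: steel neck 10 mm diameter, 30 mm long at first, then a brass head 28 mm diameter, 10 mm thick. Origin at the block's centre, x along the pin; it may lie on any of its four long sides. May be absent. All look alike before the pull.
- pin_b (a joint): How far (m) the pin of block_b is drawn out, 0 at the start. Pins give at about 11.5 N and stay where drawn. A sound pin stops firmly at 0.005; a bad one slides on to 0.015, baring a red ring at the foot of its neck, before it stops.
- block_c: Aluminium stop block 60 (x) x 40 x 40 mm, 0.25 to 0.4 kg, two dark grooves round it; a pressed-in pin stands out of its +x face: steel neck 10 mm diameter, 30 mm long at first, then a brass head 28 mm diameter, 10 mm thick. Origin at the block's centre, x along the pin; it may lie on any of its four long sides. May be absent. All look alike before the pull.
- pin_c (a joint): How far (m) the pin of block_c is drawn out, 0 at the start. Pins give at about 11.5 N and stay where drawn. A sound pin stops firmly at 0.005; a bad one slides on to 0.015, baring a red ring at the foot of its neck, before it stops.
- block_d: Aluminium stop block 60 (x) x 40 x 40 mm, 0.25 to 0.4 kg, two dark grooves round it; a pressed-in pin stands out of its +x face: steel neck 10 mm diameter, 30 mm long at first, then a brass head 28 mm diameter, 10 mm thick. Origin at the block's centre, x along the pin; it may lie on any of its four long sides. May be absent. All look alike before the pull.
- pin_d (a joint): How far (m) the pin of block_d is drawn out, 0 at the start. Pins give at about 11.5 N and stay where drawn. A sound pin stops firmly at 0.005; a bad one slides on to 0.015, baring a red ring at the foot of its neck, before it stops.
Not all that is in view belongs to the job. Leave any purple look-alike of the block_b alone. What is shaped like the block_a but purple is not meant.

How it is judged (in metres and radians):
On the way:
1. the gauge is drawn out until its green band shows (value of joint gauge above 0.044 m), for 0.2 s.
At the end, for the whole second after the job is handed in: Every block present was pulled: sound pins out over 4 mm, a bad one over 12 mm; sound blocks lie flat (within 15 degrees), centres within the green mat; a bad block lies flat in the red bin; all at rest; gauge and fork within 5 mm of rest (value of joint each of pin_a, pin_b, pin_d above 0.004 m and x of block_a in the frame of pass_mat between -0.065 and 0.065 m and y of block_a in the frame of pass_mat between -0.14 and 0.14 m and z of each of block_a, block_b, block_d in the frame of pass_mat below 0.032 m and angle between block_a's own x axis and vertical between 1.3 and 1.84 rad and linear speed of each of block_a, block_b, block_d, block_c below 0.02 m/s and x of block_b in the frame of pass_mat between -0.065 and 0.065 m and y of block_b in the frame of pass_mat between -0.14 and 0.14 m and angle between block_b's own x axis and vertical between 1.3 and 1.84 rad and x of block_d in the frame of pass_mat between -0.065 and 0.065 m and y of block_d in the frame of pass_mat between -0.14 and 0.14 m and angle between block_d's own x axis and vertical between 1.3 and 1.84 rad and value of joint pin_c above 0.012 m and x of block_c in the frame of reject_bin between -0.085 and 0.085 m and y of block_c in the frame of reject_bin between -0.065 and 0.065 m and z of block_c in the frame of reject_bin below 0.036 m and angle between block_c's own x axis and vertical between 1.3 and 1.84 rad and value of joint each of gauge, fork below 0.005 m); the robot touches nothing.
It fails at once if the gauge is over-pulled into the red band (beyond 62 mm) (value of joint gauge above 0.062 m).
It fails at once if a pin is drawn out elsewhere than on the tester ((velocity of joint pin_a above 0.02 m/s and distance between block_a and seat above 0.02 m) or (velocity of joint pin_b above 0.02 m/s and distance between block_b and seat above 0.02 m) or (velocity of joint pin_c above 0.02 m/s and distance between block_c and seat above 0.02 m) or (velocity of joint pin_d above 0.02 m/s and distance between block_d and seat above 0.02 m)).
It fails at once if the oil bottle, wrench or tin is moved over 30 mm (distance of any of oil_bottle, wrench, grease_tin from where it was at the start of the episode above 0.03 m).
Of block_a, block_b, block_c, block_d only 3 to 4 are there at a start; the rules pass over those that are not, and their reading is None.
At some moment in a run one of block_a, block_b, block_c, block_d may be knocked a few centimetres aside while the robot is not near it.
Once in a run the grip may slacken for a moment while it holds something.
It also fails if it takes over 210 s, if anything falls off the work surface, if the arm or the gripper's body presses on something with over 40 N, if the wrist force passes 120 N, or if a joint passes its speed limit or range.

## Working session

There is one attempt and no reset: what is moved stays moved. The work goes in short steps, Python scripts to look and compute and a tool call to move; the robot and the scene stay as the last step left them, time stands still between calls to the robot, and variables do not carry over. Pictures are saved under pics/ and viewed, and the job is handed in when it is done.

Besides the shell and the picture viewer there is one more tool, called after ">>>" in YAML: its name, and indented under it one key for each argument. arm_command: Moves the arm, as the interface text tells. Its arguments: {"type":"object","properties":{"motion":{"type":"array"},"force":{"type":"number"}},"required":["motion"]}

```bash
mkdir -p pics; ls; cat > h.py <<'E'
import numpy as np,cv2
from workcell import sensors,viewer,job
def snap(n,save=None):
    s=viewer.snapshot(n)
    if save: cv2.imwrite('pics/'+save,s['img'])
    return s
def pts(s):
    z=s['z_map'].astype(float);K=np.array(s['intrinsics']);R=cv2.Rodrigues(np.array(s['rvec'],float))[0];t=np.array(s['tvec'],float).ravel()
    v,u=np.mgrid[:z.shape[0],:z.shape[1]]
    P=np.stack([(u-K[0,2])/K[0,0]*z,(v-K[1,2])/K[1,1]*z,z],-1)
    W=(P-t)@R
    W[z<=0]=np.nan
    return W
def proj(s,p):
    a,_=cv2.projectPoints(np.array(p,float).reshape(-1,1,3),np.array(s['rvec'],float),np.array(s['tvec'],float),np.array(s['intrinsics'],float),None)
    return a.reshape(-1,2)
def st():
    s=sensors.state()
    R=cv2.Rodrigues(np.array(s['orientation'],float))[0]
    print('t',s['clock'],'tcp',np.round(s['tcp_pos'],1),'F',np.round(s['wrist_force'],1),'w',s['gripper_width']);print(np.round(R,3));print('j',np.round(s['joints'],3))
    return s,R
E
python3 - <<'E'
from h import *
st()
for n in ['scene','top','wrist']:
    s=snap(n,n+'0.png'); print(n,np.round(s['intrinsics'],1).tolist(),np.round(s['rvec'],3).ravel(),np.round(s['tvec'],1).ravel())
E
```

```text
pics
t 0.0 tcp [ 176.  -520.9  255.7] F [0.1 0.3 0.6] w 1.0006944794716763
[[-0.     0.32  -0.947]
 [ 0.001 -0.947 -0.32 ]
 [-1.    -0.001 -0.   ]]
j [-1.312  0.3    1.522  0.     1.321 -0.067]
scene [[373.2, 0.0, 321.2], [0.0, 373.2, 203.1], [0.0, 0.0, 1.0]] [ 2.202  1.299 -0.445] [-268.8 -302.  1393.1]
top [[424.5, 0.0, 321.8], [0.0, 424.5, 195.2], [0.0, 0.0, 1.0]] [ 2.114 -2.126  0.222] [  3.8 518.8 936.1]
wrist [[340.3, 0.0, 318.6], [0.0, 340.3, 192.9], [0.0, 0.0, 1.0]] [-2.37   1.7    0.232] [-549.9  -34.7  380.1]
```

View pics/scene0.png

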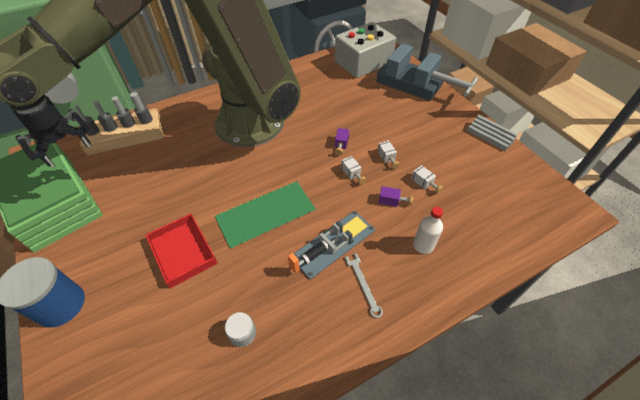

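View pics/top0.png

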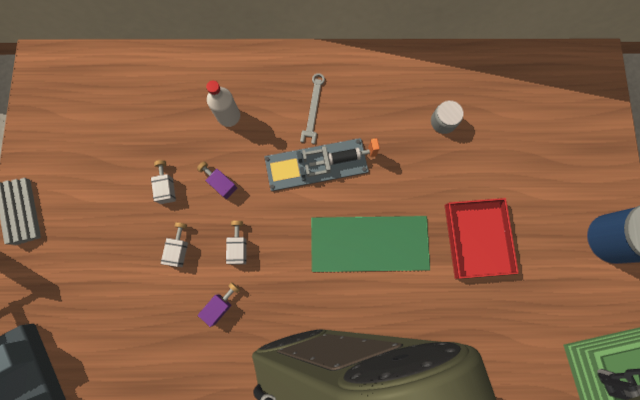

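View pics/wrist0.png

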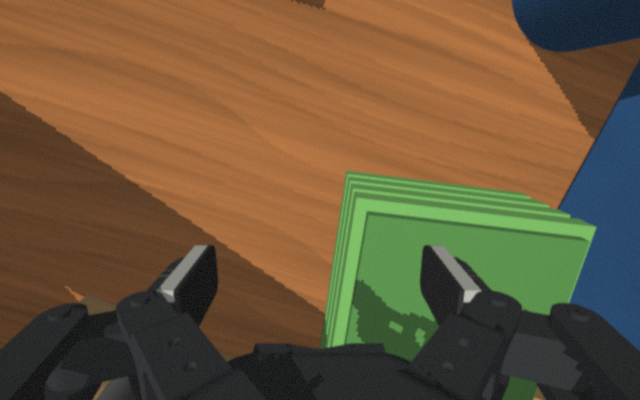

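Top view: light blocks at (163,188), (174,252) and (236,250). Purple look-alikes at (221,183) and (214,310) are to be left alone. The tester is at (316,165), the mat at (370,244) and the bin at (482,240). Next I measure all of these.

```bash
cat >> h.py <<'E'
def blocks(cam='top'):
    s=snap(cam); W=pts(s); out=[]
    for d in viewer.trace('block_a',cam):
        m=d['mask']; 
        if m.sum()<60: continue
        hsv=cv2.cvtColor(s['img'],cv2.COLOR_BGR2HSV)
        w=W[m]; h=hsv[m]; 
        top=(w[:,2]>35)&(w[:,2]<46); 
        if top.sum()<20: continue
        c=w[top]; c0=np.median(c,0)
        pur=np.mean((h[:,0]>120)&(h[:,0]<160)&(h[:,1]>80))
        hd=(h[:,0]>8)&(h[:,0]<35)&(h[:,1]>90)&(h[:,2]>50)&(w[:,2]>10)
        r=cv2.minAreaRect(c[:,:2].astype(np.float32))
        hp=np.nanmean(w[hd],0) if hd.sum()>3 else None
        out.append((d['score'],d['bbox'],c0,r,pur,hp))
        print(round(d['score'],2),np.round(d['bbox']),'top',np.round(c0,1),'rect',np.round(r[0],1),np.round(r[1],1),round(r[2],1),'purple',round(pur,2),'head',None if hp is None else np.round(hp,1))
    return s,out
E
python3 - <<'E'
from h import *
s,o=blocks('top')
W=pts(s)
for n in ['tester','handle','pass_mat','reject_bin','oil_bottle','wrench','grease_tin','fork']:
    for d in viewer.trace(n,'top')[:2]:
        w=W[d['mask']]; r=cv2.minAreaRect(w[np.isfinite(w[:,0])][:,:2].astype(np.float32))
        print(n,round(d['score'],2),np.round(d['bbox']),np.round(np.nanmedian(w,0),1),np.round(r[0],1),np.round(r[1],1),round(r[2],1),'zmax',round(np.nanmax(w[:,2]),1))
hsv=cv2.cvtColor(s['img'],cv2.COLOR_BGR2HSV)
# yellow seat
m=(hsv[...,0]>22)&(hsv[...,0]<35)&(hsv[...,1]>120)&(hsv[...,2]>120)
n,l,stt,c=cv2.connectedComponentsWithStats(m.astype(np.uint8))
i=1+np.argmax(stt[1:,4]); w=W[l==i]; r=cv2.minAreaRect(w[:,:2].astype(np.float32)); print('yellow',stt[i],np.round(np.nanmean(w,0),1),r)
cv2.imwrite('pics/crop1.png',cv2.resize(s['img'][120:340,130:400],None,fx=2.9,fy=2.7,interpolation=cv2.INTER_CUBIC))
E
```

```text
0.92 [237. 243.  17.  46.] top [392.8 201.6  40. ] rect [411.5 202.3] [95.2 40. ] 1.5 purple 0.0 head [451.7 202.7  28.4]
0.87 [165. 182.  24.  43.] top [540.3 381.   39.9] rect [558.4 384.6] [96.  40.5] 10.0 purple 0.0 head [595.8 392.5  29.7]
0.8 [219. 309.  42.  44.] top [261. 246.  40.] rect [274.3 234.3] [39.7 96.8] 49.0 purple 0.73 head [309.4 203.4  28.7]
0.78 [173. 244.  27.  41.] top [390.2 345.2  40.1] rect [408.9 342.6] [41.4 98.3] 80.4 purple 0.0 head [446.6 333.6  30.3]
0.61 [217. 179.  44.  34.] top [552.4 242.6  40. ] rect [566.2 255.8] [97.8 39.8] 45.3 purple 0.74 head [593.8 288.6  27.9]
tester 0.93 [321. 165. 112.  54.] [604.9  11.7  11.3] [609.5   5.3] [ 93.8 268.5] 10.7 zmax 87.2
handle 0.68 [370. 149.  17.  14.] [ 627.4 -117.6   73.6] [ 627.2 -117.1] [25.9 32.1] 40.0 zmax 87.2
pass_mat 0.75 [370. 244. 118.  58.] [ 409.1 -112.2    4.1] [ 411.4 -114.3] [134.1 283.4] 0.3 zmax 10.4
pass_mat 0.2 [449. 118.  31.  32.] [ 709.9 -302.4   58.2] [ 715.1 -311.9] [76.2 67.4] 66.4 zmax 64.9
reject_bin 0.83 [484. 238.  79.  84.] [ 421.2 -379.     4.9] [ 423.4 -373. ] [182.8 141
[... 162 characters left out ...]
228.4 109.3] [762.5 235.4] [117.1  56.5] 0.3 zmax 173.6
wrench 0.58 [314. 108.  26.  67.] [749.8  21.3   7.1] [755.7  25.2] [ 39.7 187.1] 82.2 zmax 12.2
grease_tin 0.95 [449. 118.  32.  31.] [ 709.6 -301.8   58.2] [ 716.3 -308.1] [67.7 65. ] 74.4 zmax 64.9
grease_tin 0.22 [321. 163. 113.  50.] [604.9  11.7  11.3] [609.6   4.5] [ 94.  268.7] 10.7 zmax 88.2
fork 0.82 [340. 159.  80.  40.] [619.1 -41.   41.1] [624.3 -52.1] [ 69.1 196.7] 12.0 zmax 88.2
fork 0.21 [368. 149.  14.  15.] [ 627.5 -116.4   57.5] [ 630.8 -115.3] [37.3 31.4] 60.1 zmax 87.2
yellow [284 173  12   5  21] [577.5  77.4  10.6] ((577.1644897460938, 78.90247344970703), (7.079497814178467, 28.64714813232422), 18.207229614257812)
```

View pics/crop1.png

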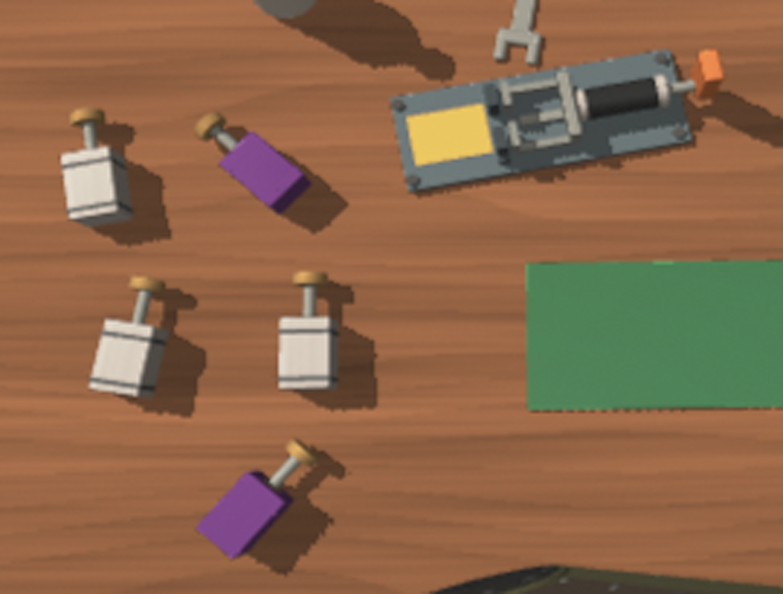

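```bash
cat >> h.py <<'E'
def tester(cam='top',s=None):
    s=s or snap(cam); W=pts(s); hsv=cv2.cvtColor(s['img'],cv2.COLOR_BGR2HSV)
    reg=(abs(W[...,0]-610)<130)&(abs(W[...,1]-5)<190)
    m=reg&(hsv[...,0]>20)&(hsv[...,0]<35)&(hsv[...,1]>90)&(hsv[...,2]>100)&(W[...,2]<20)&(W[...,2]>5)
    n,l,stt,c=cv2.connectedComponentsWithStats(m.astype(np.uint8)); i=1+np.argmax(stt[1:,4]); w=W[l==i]
    r=cv2.minAreaRect(w[:,:2].astype(np.float32)); print('yellow',len(w),np.round(np.nanmean(w,0),1),np.round(r[0],1),np.round(r[1],1),round(r[2],2))
    b=reg&(W[...,2]>6.5)&(W[...,2]<14)
    n,l,stt,c=cv2.connectedComponentsWithStats(b.astype(np.uint8)); i=1+np.argmax(stt[1:,4]); w=W[l==i]
    r=cv2.minAreaRect(w[:,:2].astype(np.float32)); print('bed',len(w),np.round(r[0],1),np.round(r[1],1),round(r[2],2))
    h=reg&(hsv[...,0]>3)&(hsv[...,0]<16)&(hsv[...,1]>170)&(W[...,2]>78)
    if h.any(): w=W[h]; r=cv2.minAreaRect(w[:,:2].astype(np.float32)); print('handle top',len(w),np.round(np.nanmedian(w,0),1),np.round(r[0],1),np.round(r[1],1),round(r[2],2))
    return s,W
E
python3 - <<'E'
from h import *
tester('top'); tester('scene')
E
```

```text
yellow 482 [592.5  91.4  11. ] [592.5  91.9] [47.3 66.8] 11.14
bed 2485 [605.9  14.9] [ 90.8 245. ] 10.9
handle top 37 [ 626.  -124.5   83.3] [ 631.4 -121.6] [25.4 14.7] 4.98
yellow 264 [590.5  94.7  10.7] [592.1  91.4] [49.2 67.6] 8.67
bed 1303 [610.3  13.3] [ 90.  245.8] 11.53
handle top 52 [ 637.2 -125.7   83. ] [ 635.8 -124.4] [28.1 14.5] 11.21
```

```bash
cat >> h.py <<'E'
import math,json
def plan(x,y,z,phi_deg,g=0.085,n=None,polar=False,step=40,start=None):
    s=sensors.state(); R=cv2.Rodrigues(np.array(s['orientation'],float))[0]
    p=np.array(s['tcp_pos'],float); ph=math.degrees(math.atan2(R[1,1],R[0,1]))
    if start: p=np.array(start[:3],float); ph=start[3]
    tilt=math.degrees(math.acos(min(1,-R[2,0])))
    q=np.array([x,y,z],float)
    def at(f):
        if polar:
            r0,r1=np.hypot(*p[:2]),np.hypot(*q[:2]);a0,a1=math.atan2(p[1],p[0]),math.atan2(q[1],q[0])
            r=r0+f*(r1-r0);a=a0+f*(a1-a0); xy=[r*math.cos(a),r*math.sin(a)]
        else: xy=p[:2]+f*(q-p)[:2]
        return np.array([*xy,p[2]+f*(q-p)[2]])
    L=sum(np.linalg.norm(at((i+1)/50)-at(i/50)) for i in range(50))
    n=n or max(1,math.ceil(L/step),math.ceil(abs(phi_deg-ph)/9.5))
    cp=p.copy();cph=ph;rows=[]
    for i in range(n):
        t=at((i+1)/n)-cp; tph=ph+(phi_deg-ph)*(i+1)/n
        c,sn=math.cos(math.radians(cph)),math.sin(math.radians(cph))
        sh=np.round([-t[2]/1000,(c*t[0]+sn*t[1])/1000,(sn*t[0]-c*t[1])/1000],4 if n<3 else 3)
        rx=round(-(tph-cph)/10,2)
        rows.append([sh.tolist(),[rx,0,0],g])
        cp=cp+np.array([c*sh[1]+sn*sh[2],sn*sh[1]-c*sh[2],-sh[0]])*np.array([1000,1000,1000]); cph-=rx*10
    print('from',np.round(p,1),round(ph,1),'tilt',round(tilt,2),'n',n)
    for k in range(0,len(rows),10): print(json.dumps(rows[k:k+10]))
E
python3 -c "
from h import *
plan(392,202,190,91,polar=True,step=50)"
```

```text
from [ 176.  -521.   256.3] -71.3 tilt 0.0 n 18
[[[0.004, -0.009, -0.052], [-0.9, 0, 0], 0.085], [[0.003, -0.005, -0.052], [-0.9, 0, 0], 0.085], [[0.004, -0.002, -0.051], [-0.91, 0, 0], 0.085], [[0.004, 0.001, -0.051], [-0.9, 0, 0], 0.085], [[0.003, 0.004, -0.05], [-0.9, 0, 0], 0.085], [[0.004, 0.007, -0.049], [-0.9, 0, 0], 0.085], [[0.004, 0.01, -0.049], [-0.9, 0, 0], 0.085], [[0.003, 0.012, -0.047], [-0.9, 0, 0], 0.085], [[0.004, 0.015, -0.045], [-0.91, 0, 0], 0.085], [[0.004, 0.018, -0.044], [-0.9, 0, 0], 0.085]]
[[[0.004, 0.02, -0.043], [-0.9, 0, 0], 0.085], [[0.003, 0.022, -0.04], [-0.9, 0, 0], 0.085], [[0.004, 0.024, -0.039], [-0.9, 0, 0], 0.085], [[0.004, 0.027, -0.037], [-0.91, 0, 0], 0.085], [[0.003, 0.028, -0.034], [-0.9, 0, 0], 0.085], [[0.004, 0.03, -0.033], [-0.9, 0, 0], 0.085], [[0.004, 0.031, -0.03], [-0.9, 0, 0], 0.085], [[0.003, 0.032, -0.028], [-0.9, 0, 0], 0.085]]
```

>>> arm_command:
  motion:
    - [[0.004, -0.009, -0.052], [-0.9, 0, 0], 0.085]
    - [[0.003, -0.005, -0.052], [-0.9, 0, 0], 0.085]
    - [[0.004, -0.002, -0.051], [-0.91, 0, 0], 0.085]
    - [[0.004, 0.001, -0.051], [-0.9, 0, 0], 0.085]
    - [[0.003, 0.004, -0.05], [-0.9, 0, 0], 0.085]
    - [[0.004, 0.007, -0.049], [-0.9, 0, 0], 0.085]
    - [[0.004, 0.01, -0.049], [-0.9, 0, 0], 0.085]
    - [[0.003, 0.012, -0.047], [-0.9, 0, 0], 0.085]
    - [[0.004, 0.015, -0.045], [-0.91, 0, 0], 0.085]
    - [[0.004, 0.018, -0.044], [-0.9, 0, 0], 0.085]

```text
clock: 2.0
tcp_pos: [469.9, -138.2, 219.2]
orientation: [0.959, 1.349, -0.959]
wrist_force: [1.1, -1.1, 0.4]
gripper_width: 0.995
```

>>> arm_command:
  motion:
    - [[0.004, 0.02, -0.043], [-0.9, 0, 0], 0.085]
    - [[0.003, 0.022, -0.04], [-0.9, 0, 0], 0.085]
    - [[0.004, 0.024, -0.039], [-0.9, 0, 0], 0.085]
    - [[0.004, 0.027, -0.037], [-0.91, 0, 0], 0.085]
    - [[0.003, 0.028, -0.034], [-0.9, 0, 0], 0.085]
    - [[0.004, 0.03, -0.033], [-0.9, 0, 0], 0.085]
    - [[0.004, 0.031, -0.03], [-0.9, 0, 0], 0.085]
    - [[0.003, 0.032, -0.028], [-0.9, 0, 0], 0.085]

```text
clock: 3.0
tcp_pos: [391.4, 202.9, 190.2]
orientation: [-0.017, 1.571, 0.018]
wrist_force: [1.4, 0.6, -0.4]
gripper_width: 0.996
```

```bash
python3 - <<'E'
from h import *
st()
s,o=blocks('wrist'); cv2.imwrite('pics/w1.png',s['img'])
E
```

```text
t 3.0 tcp [391.4 202.9 190.2] F [ 1.4  0.6 -0.4] w 0.9960000236217628
[[ 0.    -0.022  1.   ]
 [ 0.     1.     0.022]
 [-1.     0.     0.   ]]
j [ 0.395  0.129  1.893  0.     1.12  -1.198]
0.72 [355. 325.  69.  54.] top [535.2 231.4  40.3] rect [536.4 241.6] [65.9 31.5] 83.0 purple 0.96 head None
0.7 [368.  49. 123.  97.] top [269.6 240.   40.8] rect [278.4 230. ] [40.3 92.9] 49.4 purple 0.74 head [308.2 204.7  30.5]
0.63 [485. 201.  85. 122.] top [389.  342.7  40.9] rect [409.4 341.4] [41.7 98. ] 81.0 purple 0.0 head [447.9 331.2  30.2]
0.56 [317. 204.  48. 116.] top [392.1 200.2  40.7] rect [413.  200.8] [98.2 40.1] 1.2 purple 0.0 head [456.7 201.5  28.8]
```

View pics/w1.png

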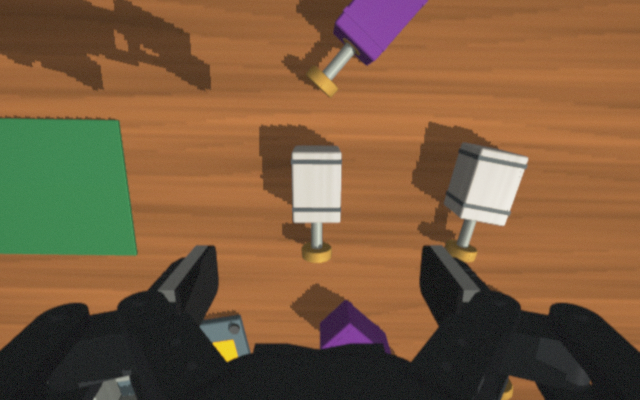

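>>> arm_command:
  motion:
    - [[0.04, -0.0026, 0.0016], [0, 0, 0], 0.085]
    - [[0.04, 0, 0], [0, 0, 0], 0.085]
    - [[0.04, 0, 0], [0, 0, 0], 0.085]
    - [[0.036, 0, 0], [0, 0, 0], 0.085]
    - [[0, 0, 0], [0, 0, 0], 0.085]
    - [[0, 0, 0], [0, 0, 0], 0.02]
    - [[0, 0, 0], [0, 0, 0], 0.02]
    - [[0, 0, 0], [0, 0, 0], 0.02]
    - [[0, 0, 0], [0, 0, 0], 0.02]
  force: 60

```text
clock: 4.22
tcp_pos: [394.5, 199.4, 35.7]
orientation: [-0.013, 1.569, 0.014]
wrist_force: [-1.8, -2.1, 11.6]
gripper_width: 0.461
```

>>> arm_command:
  motion:
    - [[-0.02, 0, 0], [0, 0, 0], 0.02]
    - [[-0.04, 0, 0], [0, 0, 0], 0.02]
    - [[-0.04, 0, 0], [0, 0, 0], 0.02]
    - [[0, 0, 0], [0, 0, 0], 0.02]

```text
clock: 4.72
tcp_pos: [394.8, 199.6, 137.0]
orientation: [-0.012, 1.566, 0.015]
wrist_force: [-0.0, 1.9, -3.6]
gripper_width: 0.458
```

```bash
python3 - <<'E'
from h import *
st()
s,o=blocks('wrist'); cv2.imwrite('pics/w2.png',s['img'])
E
```

```text
t 4.725 tcp [394.8 199.6 137. ] F [-0.   1.9 -3.6] w 0.45767653786907725
[[ 0.005 -0.017  1.   ]
 [ 0.002  1.     0.017]
 [-1.     0.002  0.005]]
j [ 0.385  0.208  1.942 -0.     0.985 -1.203]
0.95 [370.  44. 124.  87.] top [280.6 237.8  40.8] rect [285.2 225.6] [33.3 72.2] 28.2 purple 0.57 head [307.9 205.1  30.3]
0.65 [527. 217. 110. 145.] top [388.6 342.2  40.9] rect [409.9 340.9] [41.6 99. ] 81.1 purple 0.0 head [449.7 330.4  27.9]
```

View pics/w2.png

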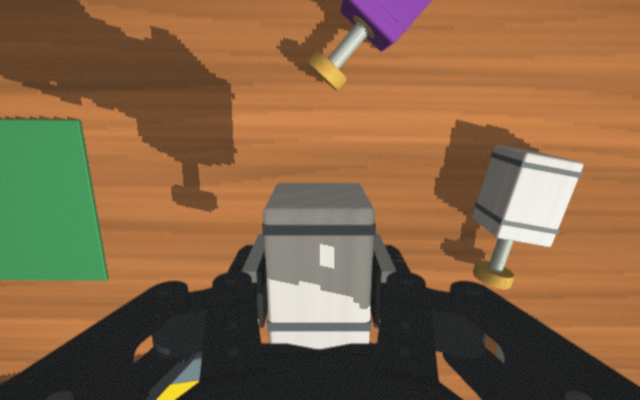

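```bash
cat >> h.py <<'E'
def held(s=None):
    s=s or snap('wrist'); W=pts(s); st_=sensors.state(); p=np.array(st_['tcp_pos']);R=cv2.Rodrigues(np.array(st_['orientation'],float))[0]
    T=(W-p)@R  # tool frame coords x fwd(down), y jaws, z
    m=(abs(T[...,1])<15)&(T[...,0]>-25)&(T[...,0]<40)&(abs(T[...,2])<80)
    m[:150]=0
    t=T[m]; x0=np.median(t[:,0]); topf=t[abs(t[:,0]-np.percentile(t[:,0],5))<2.5]
    print('top face x (tool)',np.round(np.median(topf[:,0]),1),'z range',np.round(np.percentile(topf[:,2],[0.5,99.5]),1),'rear face z', np.round(np.percentile(t[:,2],[0.5,2,50]),1),'n',len(t))
    # slope
    A=np.c_[topf[:,1:],np.ones(len(topf))]; print('slope y,z',np.round(np.linalg.lstsq(A,topf[:,0],rcond=None)[0],3))
    full=T[(T[...,0]>-25)&(T[...,0]<0)&(abs(T[...,1])<18)&(abs(T[...,2])<60)]
    return s,T
E
python3 - <<'E'
from h import *
held()
E
```

```text
top face x (tool) -5.7 z range [-29.7  26.9] rear face z [-30.2 -30.1  -8.9] n 12977
slope y,z [-2.000e-03  0.000e+00 -5.706e+00]
```

```bash
python3 -c "
from h import *
plan(591.5,90.5,150,11.1,g=0.02,step=40)"
```

```text
from [393.3 198.9 133.4] 91.0 tilt 0.08 n 9
[[[-0.002, -0.012, 0.022], [0.89, 0, 0], 0.02], [[-0.002, -0.009, 0.023], [0.88, 0, 0], 0.02], [[-0.002, -0.005, 0.025], [0.89, 0, 0], 0.02], [[-0.001, -0.002, 0.025], [0.89, 0, 0], 0.02], [[-0.002, 0.003, 0.025], [0.89, 0, 0], 0.02], [[-0.002, 0.006, 0.024], [0.88, 0, 0], 0.02], [[-0.002, 0.01, 0.023], [0.89, 0, 0], 0.02], [[-0.002, 0.014, 0.021], [0.89, 0, 0], 0.02], [[-0.002, 0.016, 0.019], [0.89, 0, 0], 0.02]]
```

>>> arm_command:
  motion:
    - [[-0.002, -0.012, 0.022], [0.89, 0, 0], 0.02]
    - [[-0.002, -0.009, 0.023], [0.88, 0, 0], 0.02]
    - [[-0.002, -0.005, 0.025], [0.89, 0, 0], 0.02]
    - [[-0.002, -0.002, 0.025], [0.89, 0, 0], 0.02]
    - [[-0.002, 0.003, 0.025], [0.89, 0, 0], 0.02]
    - [[-0.002, 0.006, 0.024], [0.88, 0, 0], 0.02]
    - [[-0.002, 0.01, 0.023], [0.89, 0, 0], 0.02]
    - [[-0.002, 0.014, 0.021], [0.89, 0, 0], 0.02]
    - [[-0.002, 0.016, 0.019], [0.89, 0, 0], 0.02]
    - [[0, 0, 0], [0, 0, 0], 0.02]

```text
clock: 6.12
tcp_pos: [591.8, 90.0, 150.3]
orientation: [1.066, 1.295, -1.069]
wrist_force: [0.0, -0.8, -3.8]
gripper_width: 0.45
```

```bash
python3 - <<'E'
from h import *
snap('top')
st()
s,T=held()
tester('wrist',s); cv2.imwrite('pics/w3.png',s['img'])
# bed edges in wrist
W=pts(s)
m=(W[...,2]>6)&(W[...,2]<15)&(abs(W[...,0]-600)<110)&(abs(W[...,1]-20)<180)
cv2.imwrite('pics/w3m.png',(m*255).astype(np.uint8))
st()
E
```

```text
t 6.175 tcp [591.   90.6 150.3] F [ 0.7  0.2 -4.2] w 0.4574368117232302
[[-0.003  0.981  0.193]
 [-0.     0.193 -0.981]
 [-1.    -0.003 -0.   ]]
j [ 0.091  0.509  1.487  0.     1.149 -0.103]
top face x (tool) -4.7 z range [-29.   27.6] rear face z [-29.5 -29.4  -8.1] n 12971
slope y,z [ 2.000e-03  2.000e-03 -4.698e+00]
yellow 2220 [588.8 109.2  11.6] [589. 109.] [46.7 28.4] 11.15
bed 6221 [591.   97.7] [90.4 73.5] 10.56
t 6.225 tcp [590.7  90.9 150.7] F [ 0.2  0.5 -3. ] w 0.4583060582502333
[[-0.003  0.981  0.194]
 [-0.     0.194 -0.981]
 [-1.    -0.003 -0.   ]]
j [ 0.091  0.508  1.487  0.     1.149 -0.103]
```

View pics/w3.png

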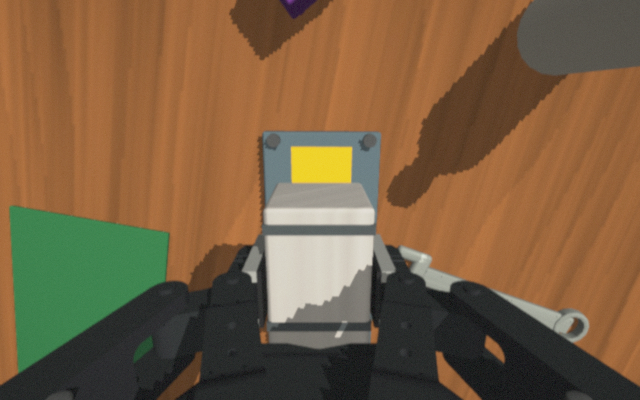

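```bash
cat >> h.py <<'E'
def seatcheck():
    s=snap('wrist'); W=pts(s); st_=sensors.state(); p=np.array(st_['tcp_pos']);R=cv2.Rodrigues(np.array(st_['orientation'],float))[0]
    T=(W-p)@R
    b=(W[...,2]>7)&(W[...,2]<14.5)&(abs(T[...,1])<70)&(T[...,2]<-20)&(T[...,2]>-80)
    t=T[b]; 
    rows=[]
    for z in range(-44,-34,2):
        k=t[abs(t[:,2]-z)<1]; 
        if len(k)>10: rows.append([z,np.percentile(k[:,1],1),np.percentile(k[:,1],99)])
    rows=np.array(rows); print(np.round(rows,1).tolist())
    rear=[(y,np.percentile(t[abs(t[:,1]-y)<2][:,2],1)) for y in (-30,-15,0,15,30)]
    print('rear',np.round(rear,1).tolist())
    hsv=cv2.cvtColor(s['img'],cv2.COLOR_BGR2HSV)
    y=b&(hsv[...,0]>20)&(hsv[...,0]<35)&(hsv[...,1]>110)
    t=T[y]; print('yellow tool y',np.round(np.percentile(t[:,1],[1,99]),1),'rear z',np.round(np.percentile(t[:,2],1),1))
E
python3 -c "
from h import *
seatcheck()"
```

```text
[[-42.0, -41.2, 44.9], [-40.0, -41.6, 46.1], [-38.0, -41.4, 45.9], [-36.0, -41.3, 45.8]]
rear [[-30.0, -42.6], [-15.0, -42.5], [0.0, -42.5], [15.0, -42.5], [30.0, -42.5]]
yellow tool y [-20.9  24.6] rear z -31.5
```

>>> arm_command:
  motion:
    - [[0.03, 0.0016, 0.002], [0, 0, 0], 0.02]
    - [[0.03, 0, 0], [0, 0, 0], 0.02]
    - [[0.02, 0, 0], [0, 0, 0], 0.02]
    - [[0, 0, 0], [0, 0, 0], 0.02]
    - [[0, 0, 0], [0, 0, 0], 0.02]

```text
clock: 6.9
tcp_pos: [593.9, 89.4, 73.4]
orientation: [1.066, 1.293, -1.064]
wrist_force: [-0.6, -0.2, -3.0]
gripper_width: 0.458
```

```bash
python3 - <<'E'
from h import *
s=snap('scene'); st()
cv2.imwrite('pics/s4.png',cv2.resize(s['img'][170:310,260:420],None,fx=4.5,fy=4.2,interpolation=cv2.INTER_CUBIC))
seatcheck()
E
```

```text
t 6.95 tcp [594.   89.3  73.6] F [ 0.5 -0.1 -2.9] w 0.45874090596060585
[[ 0.002  0.981  0.192]
 [ 0.     0.192 -0.981]
 [-1.     0.002  0.   ]]
j [ 0.088  0.612  1.526  0.     1.001 -0.105]
[[-44.0, -44.6, 42.0], [-42.0, -44.9, 42.4], [-40.0, -45.0, 42.5], [-38.0, -45.1, 42.8], [-36.0, -44.9, 42.4]]
rear [[-30.0, -45.2], [-15.0, -45.1], [0.0, -45.1], [15.0, -45.1], [30.0, -44.9]]
yellow tool y [-23.9  21.4] rear z -34.0
```

View pics/s4.png

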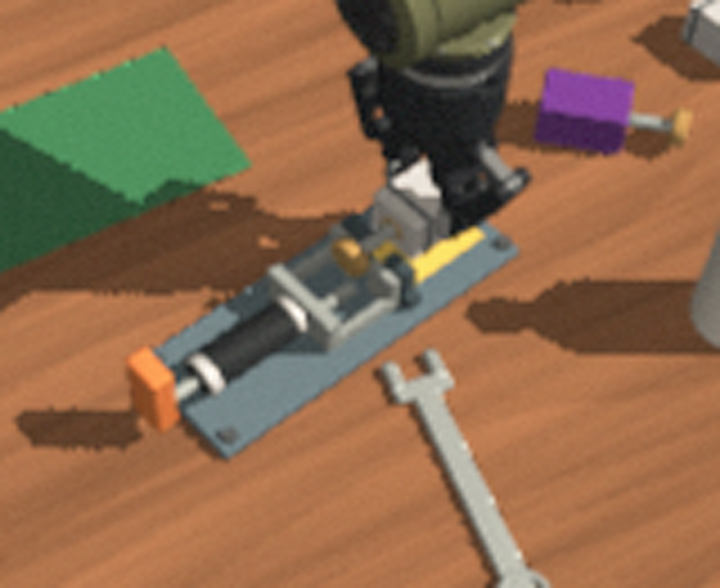

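>>> arm_command:
  motion:
    - [[0.0, -0.0012, 0], [0, 0, 0], 0.02]
    - [[0.012, 0, 0], [0, 0, 0], 0.02]
    - [[0.01, 0, 0], [0, 0, 0], 0.02]
    - [[0.006, 0, 0], [0, 0, 0], 0.02]
    - [[0, 0, 0], [0, 0, 0], 0.02]
    - [[0, 0, 0], [0, 0, 0], 0.02]

```text
clock: 7.75
tcp_pos: [592.5, 89.1, 45.7]
orientation: [1.066, 1.294, -1.065]
wrist_force: [-10.2, -0.6, 19.8]
gripper_width: 0.455
```

```bash
python3 - <<'E'
from h import *
s=snap('wrist','w5.png'); st()
s=snap('scene')
cv2.imwrite('pics/s5.png',cv2.resize(s['img'][170:310,260:420],None,fx=4.5,fy=4.2,interpolation=cv2.INTER_CUBIC))
seatcheck()
E
```

```text
t 7.8 tcp [592.5  89.1  45.7] F [-12.2  -1.1  19.4] w 0.45747866349331
[[ 0.     0.981  0.192]
 [-0.     0.192 -0.981]
 [-1.     0.     0.   ]]
j [ 0.088  0.651  1.538 -0.     0.951 -0.105]
[[-44.0, -42.7, 43.7], [-42.0, -42.9, 44.1], [-40.0, -43.0, 44.4], [-38.0, -43.4, 44.1], [-36.0, -42.8, 44.2]]
rear [[-30.0, -45.0], [-15.0, -45.0], [0.0, -45.0], [15.0, -45.0], [30.0, -44.8]]
yellow tool y [-22.2  23.3] rear z -33.9
```

View pics/s5.png

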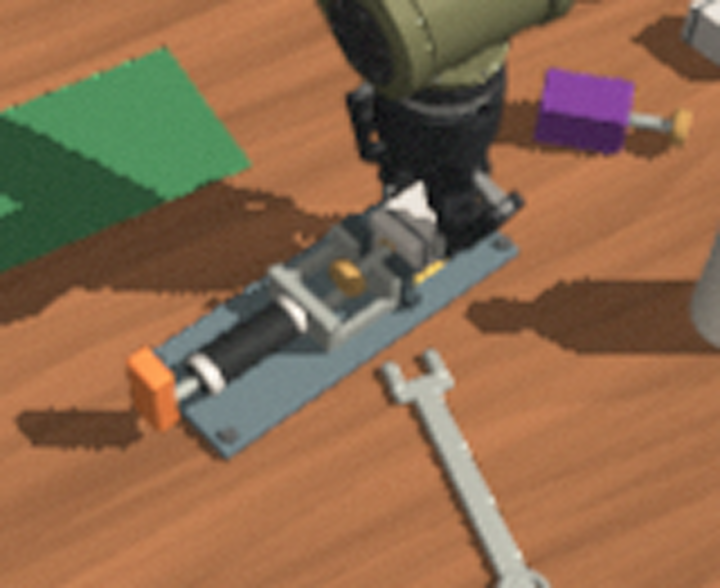

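>>> arm_command:
  motion:
    - [[0, 0, 0], [0, 0, 0], 0.085]
    - [[0, 0, 0], [0, 0, 0], 0.085]
    - [[0, 0, 0], [0, 0, 0], 0.085]
    - [[0, 0, 0], [0, 0, 0], 0.085]
    - [[-0.03, 0, 0], [0, 0, 0], 0.085]
    - [[-0.05, 0, 0], [0, 0, 0], 0.085]
    - [[-0.05, 0, 0], [0, 0, 0], 0.085]
    - [[0, 0, 0], [0, 0, 0], 0.085]

```text
clock: 8.9
tcp_pos: [593.7, 89.1, 178.4]
orientation: [1.069, 1.289, -1.061]
wrist_force: [-0.6, -0.7, -0.9]
gripper_width: 0.994
```

```bash
python3 - <<'E'
from h import *
s=snap('wrist','w6.png'); st()
s,W=tester('top')
s2,o=blocks('top')
plan(634.5,-123,150,11.1)
E
```

```text
t 8.95 tcp [592.8  89.1 175.7] F [-0.7 -0.2 -0.5] w 0.9963417065859469
[[ 0.003  0.981  0.192]
 [ 0.     0.192 -0.981]
 [-1.     0.003  0.   ]]
j [ 0.088  0.481  1.465  0.     1.193 -0.105]Traceback (most recent call last):
  File "<stdin>", line 3, in <module>
  File "h.py", line 43, in tester
    n,l,stt,c=cv2.connectedComponentsWithStats(m.astype(np.uint8)); i=1+np.argmax(stt[1:,4]); w=W[l==i]
                                                                        ~~~~~~~~~^^^^^^^^^^^
    return _wrapfunc(a, 'argmax', axis=axis, out=out, **kwds)
    return bound(*args, **kwds)
ValueError: attempt to get argmax of an empty sequence
```

View pics/w6.png

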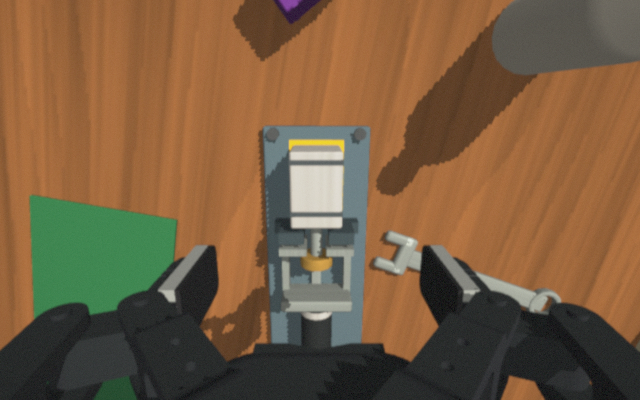

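```bash
python3 - <<'E'
from h import *
plan(634,-115,160,11.1,step=40)
E
```

```text
from [592.1  89.  174. ] 11.1 tilt 0.0 n 6
[[[0.002, 0.0, 0.035], [-0.0, 0, 0], 0.085], [[0.003, 0.001, 0.034], [-0.0, 0, 0], 0.085], [[0.002, -0.0, 0.035], [-0.0, 0, 0], 0.085], [[0.002, 0.0, 0.035], [-0.0, 0, 0], 0.085], [[0.003, 0.001, 0.035], [-0.0, 0, 0], 0.085], [[0.002, -0.0, 0.034], [-0.0, 0, 0], 0.085]]
```

>>> arm_command:
  motion:
    - [[0.002, 0, 0.035], [0, 0, 0], 0.085]
    - [[0.003, 0.001, 0.034], [0, 0, 0], 0.085]
    - [[0.002, 0, 0.035], [0, 0, 0], 0.085]
    - [[0.002, 0, 0.035], [0, 0, 0], 0.085]
    - [[0.003, 0.001, 0.035], [0, 0, 0], 0.085]
    - [[0.002, 0, 0.034], [0, 0, 0], 0.085]
    - [[0, 0, 0], [0, 0, 0], 0.085]

```text
clock: 9.88
tcp_pos: [633.6, -116.7, 157.9]
orientation: [1.067, 1.296, -1.069]
wrist_force: [-0.2, 0.5, -0.4]
gripper_width: 0.997
```

```bash
cat >> h.py <<'E'
def handle():
    s=snap('wrist'); W=pts(s); st_=sensors.state(); p=np.array(st_['tcp_pos']);R=cv2.Rodrigues(np.array(st_['orientation'],float))[0]
    T=(W-p)@R; hsv=cv2.cvtColor(s['img'],cv2.COLOR_BGR2HSV)
    m=(hsv[...,0]<18)&(hsv[...,1]>170)&(W[...,2]>78)&(W[...,2]<92)&(abs(W[...,0]-640)<60)
    w=T[m]; print('tcp',np.round(p,1),'handle top n',len(w),'h',np.round(np.median(W[m][:,2]),1),'tool y',np.round(np.percentile(w[:,1],[2,98]),1),'tool z',np.round(np.percentile(w[:,2],[2,98]),1),'world',np.round(np.median(W[m],0),1))
    return s
E
python3 - <<'E'
from h import *
s=handle(); cv2.imwrite('pics/w7.png',s['img'])
E
```

```text
tcp [ 633.6 -115.3  158.3] handle top n 1187 h 84.4 tool y [-14.4  11.6] tool z [ 0.3 14.9] world [ 633.5 -122.    84.4]
```

View pics/w7.png

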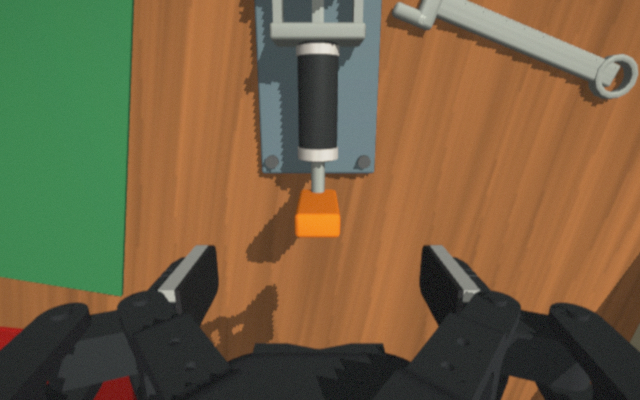

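>>> arm_command:
  motion:
    - [[0.03, -0.0014, 0.0076], [0, 0, 0], 0.085]
    - [[0.03, 0, 0], [0, 0, 0], 0.085]
    - [[0.028, 0, 0], [0, 0, 0], 0.085]
    - [[0, 0, 0], [0, 0, 0], 0.085]
    - [[0, 0, 0], [0, 0, 0], 0.015]
    - [[0, 0, 0], [0, 0, 0], 0.015]
    - [[0, 0, 0], [0, 0, 0], 0.015]
    - [[0, 0, 0], [0, 0, 0], 0.015]
    - [[0, 0, 0], [0, 0, 0], 0.015]
  force: 60

```text
clock: 11.05
tcp_pos: [633.8, -122.9, 73.3]
orientation: [1.065, 1.295, -1.067]
wrist_force: [-10.0, -1.4, 9.4]
gripper_width: 0.317
```

```bash
python3 - <<'E'
from h import *
st()
E
```

```text
t 11.05 tcp [ 633.8 -122.9   73.3] F [-10.   -1.4   9.4] w 0.3168154662296154
[[-0.001  0.981  0.192]
 [-0.     0.192 -0.981]
 [-1.    -0.001  0.   ]]
j [-2.480e-01  7.000e-01  1.377e+00 -1.000e-03  1.065e+00 -4.400e-01]
```

>>> arm_command:
  motion:
    - [[0, 0, 0.005], [0, 0, 0], 0.015]
    - [[0, 0, 0.005], [0, 0, 0], 0.015]
    - [[0, 0, 0.005], [0, 0, 0], 0.015]
    - [[0, 0, 0.005], [0, 0, 0], 0.015]
    - [[0, 0, 0.005], [0, 0, 0], 0.015]
    - [[0, 0, 0.005], [0, 0, 0], 0.015]
    - [[0, 0, 0.005], [0, 0, 0], 0.015]
    - [[0, 0, 0.005], [0, 0, 0], 0.015]
    - [[0, 0, 0.005], [0, 0, 0], 0.015]
    - [[0, 0, 0], [0, 0, 0], 0.015]

```text
clock: 12.3
tcp_pos: [642.2, -166.1, 73.1]
orientation: [1.066, 1.297, -1.066]
wrist_force: [-13.3, 7.9, 11.1]
gripper_width: 0.316
```

```bash
cat >> h.py <<'E'
H0=np.array([633.8,-122.9]); D=np.array([0.192,-0.981])
def pull(name):
    fs=[];ps=[]
    for _ in range(2):
        s=snap('scene'); a=sensors.state(); fs.append(np.array(a['wrist_force'])[:2]@D); ps.append((np.array(a['tcp_pos'])[:2]-H0)@D)
    t=snap('top')
    W=pts(t); hsv=cv2.cvtColor(t['img'],cv2.COLOR_BGR2HSV)
    print('t',a['clock'],'travel',np.round(ps,1),'force along pull',np.round(fs,1),a['gripper_width'],np.round(a['tcp_pos'],1),np.round(a['wrist_force'],1))
    A=cv2.resize(s['img'][180:310,240:400],None,fx=5,fy=4.6,interpolation=cv2.INTER_CUBIC)
    cv2.imwrite('pics/'+name+'s.png',A)
    cv2.imwrite('pics/'+name+'t.png',cv2.resize(t['img'][120:200,260:420],None,fx=5,fy=5,interpolation=cv2.INTER_CUBIC))
    return s,t
E
python3 - <<'E'
from h import *
pull('p1')
E
```

```text
t 12.4 travel [43.9 43.8] force along pull [-10.7 -10.5] 0.32202276055021145 [ 642.2 -165.9   73.2] [-15.1   7.7  11.7]
```

View pics/p1s.png

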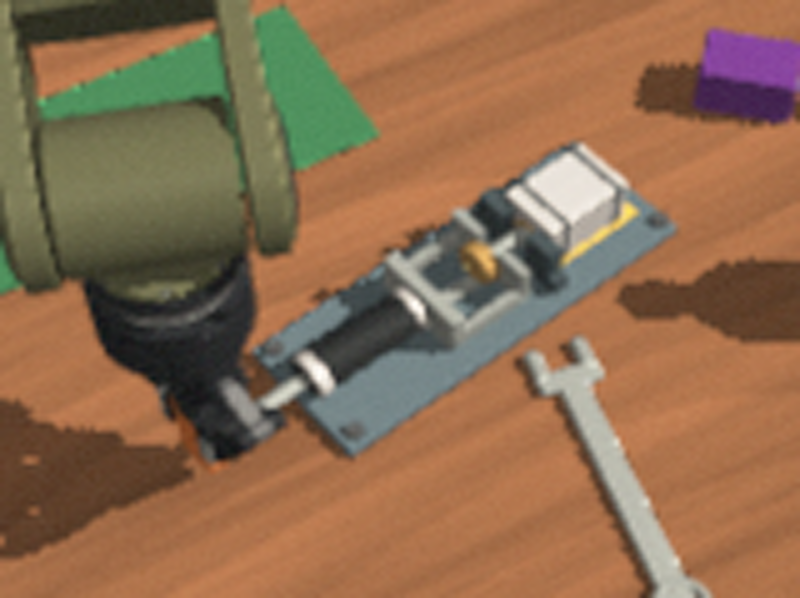

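View pics/p1t.png

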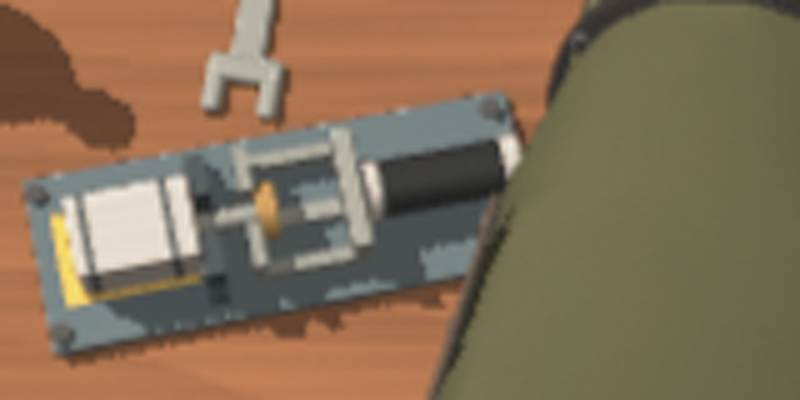

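>>> arm_command:
  motion:
    - [[0, 0, 0.004], [0, 0, 0], 0.015]
    - [[0, 0, 0.004], [0, 0, 0], 0.015]
    - [[0, 0, 0.004], [0, 0, 0], 0.015]
    - [[0, 0, 0.004], [0, 0, 0], 0.015]
    - [[0, 0, 0.002], [0, 0, 0], 0.015]
    - [[0, 0, 0], [0, 0, 0], 0.015]
    - [[0, 0, 0], [0, 0, 0], 0.015]

```text
clock: 13.32
tcp_pos: [645.5, -183.0, 73.1]
orientation: [1.066, 1.298, -1.066]
wrist_force: [-16.0, 11.1, 11.3]
gripper_width: 0.323
```

```bash
python3 - <<'E'
from h import *
pull('p2')
E
```

```text
t 13.425 travel [61.3 61.2] force along pull [-14.1 -14.7] 0.3164760505510388 [ 645.5 -183.    73.1] [-16.2  11.8  12.1]
```

View pics/p2s.png

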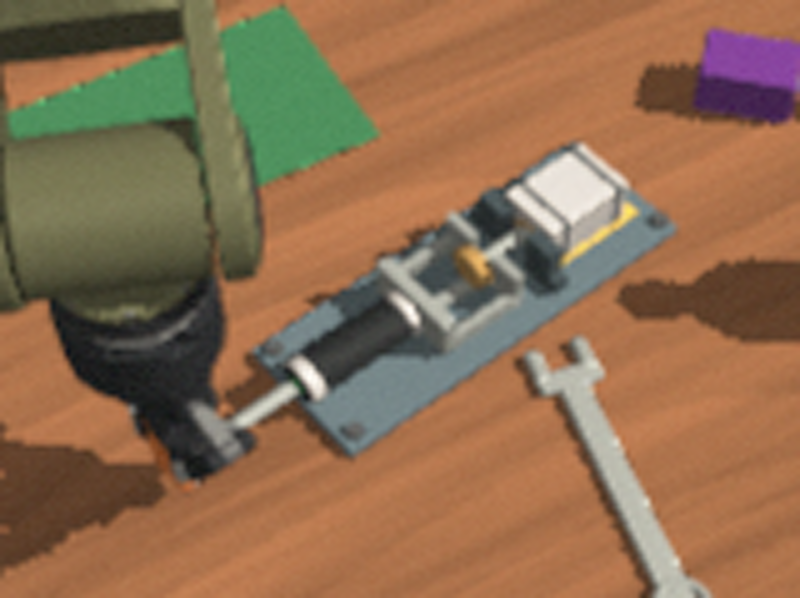

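View pics/p2t.png

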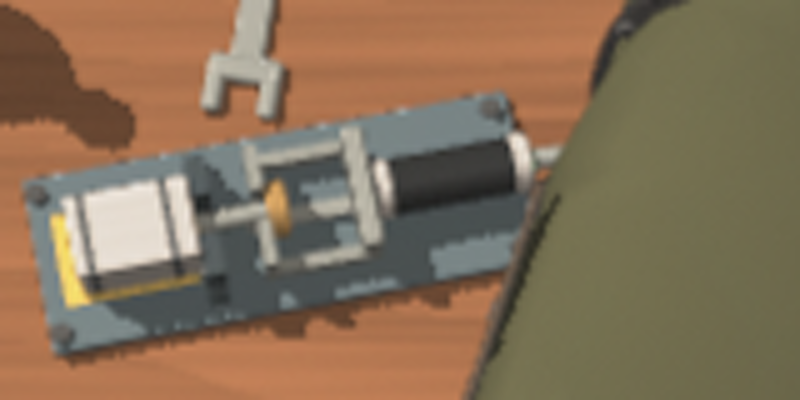

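Green sliver shows at the barrel end (scene crop (295,380)), with 14.4 N at 61 mm, so the pin has stopped and this is a sound block. I draw 3 mm more, hold, and let it back.

>>> arm_command:
  motion:
    - [[0, 0, 0.003], [0, 0, 0], 0.015]
    - [[0, 0, 0], [0, 0, 0], 0.015]
    - [[0, 0, 0], [0, 0, 0], 0.015]
    - [[0, 0, 0], [0, 0, 0], 0.015]

```text
clock: 13.98
tcp_pos: [646.1, -185.9, 73.1]
orientation: [1.066, 1.298, -1.066]
wrist_force: [-16.7, 12.9, 12.3]
gripper_width: 0.321
```

```bash
python3 - <<'E'
from h import *
pull('p3')
E
```

```text
t 14.075 travel [64.1 64.1] force along pull [-14.9 -14.4] 0.3197501637178303 [ 646.1 -185.8   73.1] [-16.7  11.4  12.8]
```

>>> arm_command:
  motion:
    - [[0, 0, -0.006], [0, 0, 0], 0.015]
    - [[0, 0, -0.008], [0, 0, 0], 0.015]
    - [[0, 0, -0.008], [0, 0, 0], 0.015]
    - [[0, 0, -0.008], [0, 0, 0], 0.015]
    - [[0, 0, -0.008], [0, 0, 0], 0.015]
    - [[0, 0, -0.008], [0, 0, 0], 0.015]
    - [[0, 0, -0.008], [0, 0, 0], 0.015]
    - [[0, 0, -0.007], [0, 0, 0], 0.015]
    - [[0, 0, -0.004], [0, 0, 0], 0.015]
    - [[0, 0, 0], [0, 0, 0], 0.015]

```text
clock: 15.38
tcp_pos: [634.0, -123.6, 73.3]
orientation: [1.065, 1.295, -1.067]
wrist_force: [-10.4, -1.4, 9.0]
gripper_width: 0.318
```

```bash
python3 - <<'E'
from h import *
pull('p4')
E
```

```text
t 15.475 travel [0.9 0.9] force along pull [-0.8 -0.1] 0.31877956568798316 [ 634.  -123.8   73.3] [-9.  -1.6  8.7]
```

View pics/p3s.png

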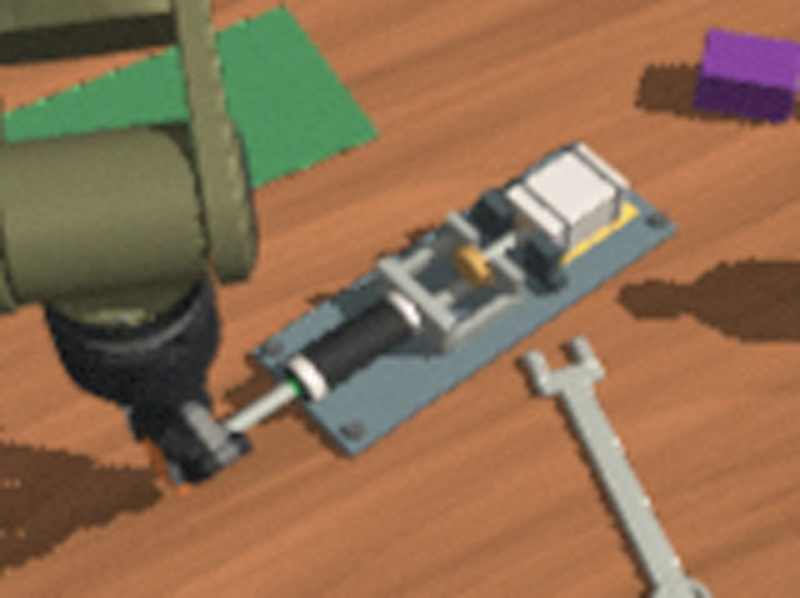

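View pics/p4s.png

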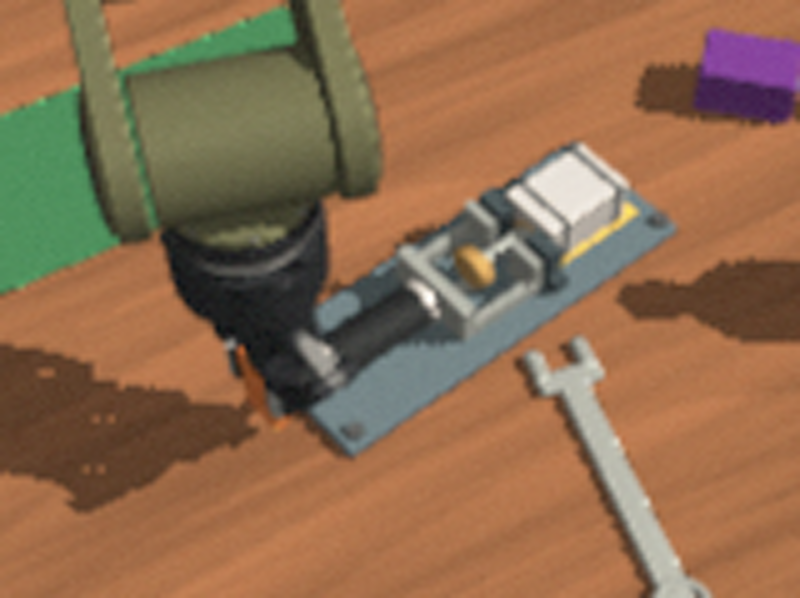

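>>> arm_command:
  motion:
    - [[0, 0, -0.001], [0, 0, 0], 0.085]
    - [[0, 0, 0], [0, 0, 0], 0.085]
    - [[0, 0, 0], [0, 0, 0], 0.085]
    - [[-0.04, 0, 0], [0, 0, 0], 0.085]
    - [[-0.04, 0, 0], [0, 0, 0], 0.085]
    - [[0, 0, 0], [0, 0, 0], 0.085]

```text
clock: 16.27
tcp_pos: [635.5, -122.8, 155.8]
orientation: [1.067, 1.289, -1.063]
wrist_force: [-0.3, 0.5, -1.4]
gripper_width: 0.995
```

```bash
python3 - <<'E'
from h import *
plan(593,87,165,11.1,step=40)
E
```

```text
from [ 635.5 -122.8  155.8] 11.1 tilt 0.34 n 6
[[[-0.002, -0.0, -0.036], [-0.0, 0, 0], 0.085], [[-0.001, -0.0, -0.035], [-0.0, 0, 0], 0.085], [[-0.002, -0.001, -0.036], [-0.0, 0, 0], 0.085], [[-0.001, 0.0, -0.036], [-0.0, 0, 0], 0.085], [[-0.002, -0.0, -0.035], [-0.0, 0, 0], 0.085], [[-0.001, -0.0, -0.036], [-0.0, 0, 0], 0.085]]
```

>>> arm_command:
  motion:
    - [[-0.002, 0, -0.036], [0, 0, 0], 0.085]
    - [[-0.001, 0, -0.035], [0, 0, 0], 0.085]
    - [[-0.002, -0.001, -0.036], [0, 0, 0], 0.085]
    - [[-0.001, 0, -0.036], [0, 0, 0], 0.085]
    - [[-0.002, 0, -0.035], [0, 0, 0], 0.085]
    - [[-0.001, 0, -0.036], [0, 0, 0], 0.085]
    - [[0, 0, 0], [0, 0, 0], 0.085]

```text
clock: 17.15
tcp_pos: [591.5, 89.4, 160.4]
orientation: [1.063, 1.296, -1.064]
wrist_force: [0.0, -0.0, -0.8]
gripper_width: 0.998
```

```bash
cat >> h.py <<'E'
def under(zmin,zmax,save=None,halfy=60,zr=(-60,75)):
    """top face of block under the open gripper, in tool frame"""
    s=snap('wrist',save); W=pts(s); st_=sensors.state(); p=np.array(st_['tcp_pos']);R=cv2.Rodrigues(np.array(st_['orientation'],float))[0]
    T=(W-p)@R; hsv=cv2.cvtColor(s['img'],cv2.COLOR_BGR2HSV)
    m=(W[...,2]>zmin)&(W[...,2]<zmax)&(abs(T[...,1])<halfy)&(T[...,2]>zr[0])&(T[...,2]<zr[1])
    m[300:]=0
    n,l,stt,c=cv2.connectedComponentsWithStats(m.astype(np.uint8)); i=1+np.argmax(stt[1:,4]); k=l==i
    t=T[k]; w=W[k]; r=cv2.minAreaRect(t[:,1:].astype(np.float32))
    print('tcp',np.round(p,1),'n',len(t),'tool yz rect',np.round(r[0],1),np.round(r[1],1),round(r[2],1),'y',np.round(np.percentile(t[:,1],[1,99]),1),'z',np.round(np.percentile(t[:,2],[1,99]),1),'h',np.round(np.median(w[:,2]),1))
    return s,T,W
E
python3 - <<'E'
from h import *
under(46,56,'w8.png')
E
```

```text
tcp [591.8  88.1 160.4] n 5184 tool yz rect [1.6 8.8] [59.6 70.2] 0.8 y [-25.5  27.7] z [-25.9  43.1] h 50.6
```

View pics/w8.png

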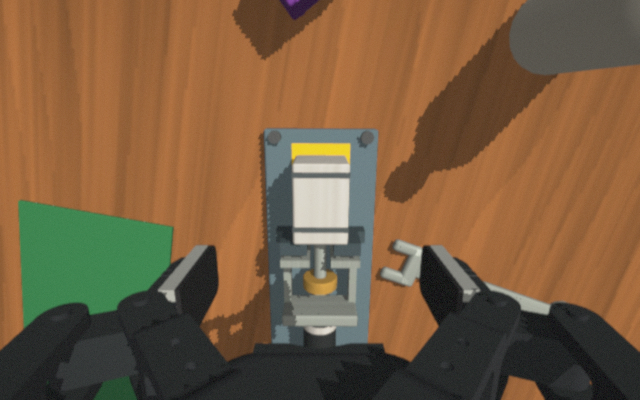

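>>> arm_command:
  motion:
    - [[0.04, 0.0013, 0.004], [0, 0, 0], 0.085]
    - [[0.04, 0, 0], [0, 0, 0], 0.085]
    - [[0.035, 0, 0], [0, 0, 0], 0.085]
    - [[0, 0, 0], [0, 0, 0], 0.085]
    - [[0, 0, 0], [0, 0, 0], 0.02]
    - [[0, 0, 0], [0, 0, 0], 0.02]
    - [[0, 0, 0], [0, 0, 0], 0.02]
    - [[0, 0, 0], [0, 0, 0], 0.02]
  force: 60

```text
clock: 18.2
tcp_pos: [595.0, 83.7, 47.9]
orientation: [1.067, 1.293, -1.064]
wrist_force: [-0.2, -1.1, 8.3]
gripper_width: 0.456
```

>>> arm_command:
  motion:
    - [[-0.01, 0, -0.003], [0, 0, 0], 0.02]
    - [[-0.03, 0, 0], [0, 0, 0], 0.02]
    - [[-0.04, 0, 0], [0, 0, 0], 0.02]
    - [[0, 0, 0], [0, 0, 0], 0.02]

```text
clock: 18.7
tcp_pos: [594.8, 86.9, 129.8]
orientation: [1.068, 1.29, -1.062]
wrist_force: [-0.4, 0.1, -3.7]
gripper_width: 0.461
```

```bash
python3 - <<'E'
from h import *
st()
s,T=held(); cv2.imwrite('pics/w9.png',s['img'])
plan(395,-40,95,-0.5,g=0.02,step=40)
E
```

```text
t 18.7 tcp [594.8  86.9 129.8] F [-0.4  0.1 -3.7] w 0.46111553308294273
[[ 0.005  0.981  0.192]
 [ 0.     0.192 -0.981]
 [-1.     0.005  0.001]]
j [ 0.084  0.536  1.498  0.     1.103 -0.109]
top face x (tool) -5.2 z range [-30.5  28. ] rear face z [-30.9 -30.8  -8.4] n 13048
slope y,z [-2.00e-03  0.00e+00 -5.18e+00]
from [593.9  86.8 127.5] 11.1 tilt 0.12 n 6
[[[0.005, -0.037, 0.014], [0.19, 0, 0], 0.02], [[0.006, -0.036, 0.016], [0.2, 0, 0], 0.02], [[0.005, -0.035, 0.017], [0.19, 0, 0], 0.02], [[0.006, -0.035, 0.018], [0.19, 0, 0], 0.02], [[0.005, -0.034, 0.019], [0.19, 0, 0], 0.02], [[0.005, -0.034, 0.02], [0.2, 0, 0], 0.02]]
```

View pics/w9.png

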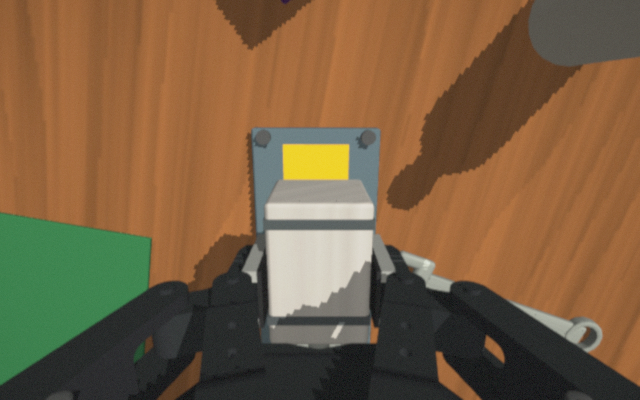

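```bash
python3 - <<'E'
from h import *
plan(400,-5,90,0,g=0.02,step=40)
E
```

```text
from [593.9  86.8 127.5] 11.1 tilt 0.12 n 6
[[[0.006, -0.035, 0.009], [0.18, 0, 0], 0.02], [[0.006, -0.034, 0.01], [0.19, 0, 0], 0.02], [[0.007, -0.034, 0.011], [0.18, 0, 0], 0.02], [[0.006, -0.034, 0.012], [0.19, 0, 0], 0.02], [[0.006, -0.033, 0.013], [0.18, 0, 0], 0.02], [[0.006, -0.033, 0.014], [0.19, 0, 0], 0.02]]
```

>>> arm_command:
  motion:
    - [[0.006, -0.035, 0.009], [0.18, 0, 0], 0.02]
    - [[0.006, -0.034, 0.01], [0.19, 0, 0], 0.02]
    - [[0.007, -0.034, 0.011], [0.18, 0, 0], 0.02]
    - [[0.006, -0.034, 0.012], [0.19, 0, 0], 0.02]
    - [[0.006, -0.033, 0.013], [0.18, 0, 0], 0.02]
    - [[0.006, -0.033, 0.014], [0.19, 0, 0], 0.02]
    - [[0, 0, 0], [0, 0, 0], 0.02]
    - [[0, 0, 0], [0, 0, 0], 0.02]

```text
clock: 19.75
tcp_pos: [399.6, -4.9, 89.0]
orientation: [1.209, 1.209, -1.21]
wrist_force: [1.1, 0.3, -3.4]
gripper_width: 0.451
```

```bash
python3 - <<'E'
from h import *
s=snap('wrist','w10.png');st()
held(s)
E
```

```text
t 19.8 tcp [399.8  -4.7  89.1] F [-0.  -0.7 -3.5] w 0.45517296969682697
[[-0.  1. -0.]
 [ 0. -0. -1.]
 [-1. -0. -0.]]
j [-0.104  0.213  2.081  0.     0.848 -0.103]
top face x (tool) -2.9 z range [-30.5  27.9] rear face z [-30.9 -30.8  -8.4] n 13045
slope y,z [ 3.000e-03  1.000e-03 -2.878e+00]
```

View pics/w10.png

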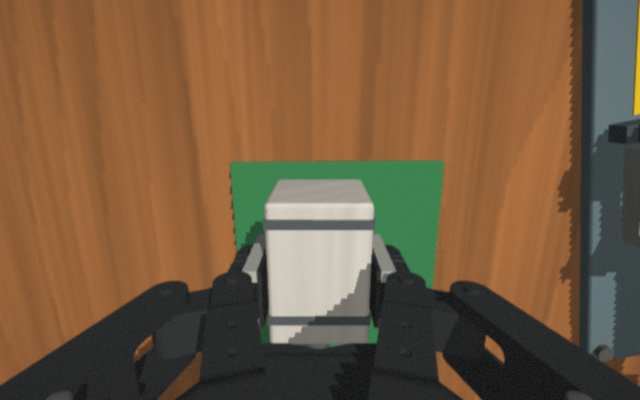

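>>> arm_command:
  motion:
    - [[0.025, 0, 0], [0, 0, 0], 0.02]
    - [[0.018, 0, 0], [0, 0, 0], 0.02]
    - [[0.006, 0, 0], [0, 0, 0], 0.02]
    - [[0, 0, 0], [0, 0, 0], 0.02]
    - [[0, 0, 0], [0, 0, 0], 0.085]
    - [[0, 0, 0], [0, 0, 0], 0.085]
    - [[0, 0, 0], [0, 0, 0], 0.085]
    - [[-0.03, 0, 0], [0, 0, 0], 0.085]
    - [[-0.05, 0, 0], [0, 0, 0], 0.085]
    - [[-0.05, 0, 0], [0, 0, 0], 0.085]

```text
clock: 21.05
tcp_pos: [399.3, -4.9, 171.8]
orientation: [1.209, 1.209, -1.21]
wrist_force: [0.7, -0.5, 0.3]
gripper_width: 0.999
```

```bash
python3 - <<'E'
from h import *
s=snap('wrist','w11.png');st()
s,o=blocks('top'); cv2.imwrite('pics/top11.png',s['img'])
E
```

```text
t 21.1 tcp [401.5  -5.1 177.6] F [ 3.2 -1.3  7.5] w 0.9938889283491377
[[ 0.008  1.    -0.   ]
 [-0.001 -0.    -1.   ]
 [-1.     0.008  0.001]]
j [-0.104  0.054  2.008 -0.     1.071 -0.104]
0.98 [173. 245.  22.  42.] top [390.2 344.1  40.1] rect [408.9 341.6] [38.5 98.5] 80.3 purple 0.0 head [451.3 331.9  30.1]
0.89 [216. 181.  46.  39.] top [552.5 242.7  40.1] rect [566.3 256.3] [97.8 39.8] 46.0 purple 0.74 head [594.2 288.5  27.9]
0.86 [152. 176.  24.  41.] top [550.  407.6  40. ] rect [567.3 407.4] [39.  95.2] 87.4 purple 0.0 head [612.9 402.1  30.1]
0.85 [219. 307.  42.  45.] top [260.2 246.3  40. ] rect [275.  234.1] [40.5 98.5] 49.4 purple 0.71 head [309.3 203.8  28.9]
```

View pics/top11.png

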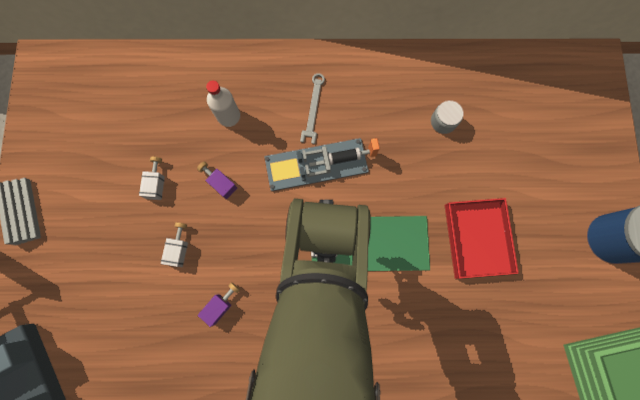

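```bash
python3 - <<'E'
from h import *
plan(391,343,185,80.5,step=45)
E
```

```text
from [400.4  -5.  172.4] -0.0 tilt 0.27 n 9
[[[-0.001, -0.001, -0.039], [-0.89, 0, 0], 0.085], [[-0.002, 0.005, -0.038], [-0.9, 0, 0], 0.085], [[-0.001, 0.011, -0.037], [-0.89, 0, 0], 0.085], [[-0.002, 0.016, -0.035], [-0.9, 0, 0], 0.085], [[-0.001, 0.022, -0.032], [-0.89, 0, 0], 0.085], [[-0.001, 0.026, -0.028], [-0.9, 0, 0], 0.085], [[-0.002, 0.031, -0.024], [-0.89, 0, 0], 0.085], [[-0.001, 0.034, -0.019], [-0.9, 0, 0], 0.085], [[-0.002, 0.036, -0.013], [-0.89, 0, 0], 0.085]]
```

View pics/w11.png

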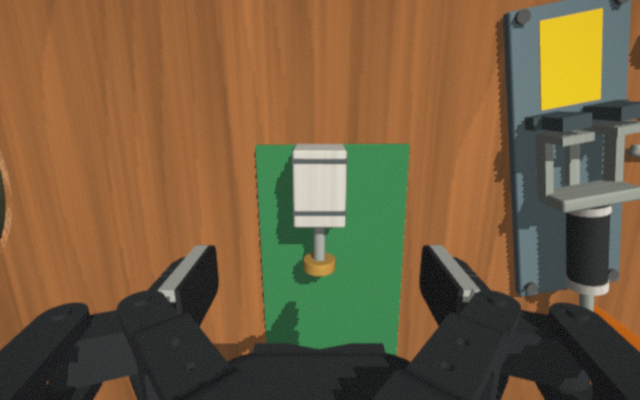

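Block 1 lies flat on the mat at (320,185). The far block was knocked aside to (550,408). Block 2 is at (391,343), and I go there now.

>>> arm_command:
  motion:
    - [[-0.002, -0.001, -0.039], [-0.89, 0, 0], 0.085]
    - [[-0.002, 0.005, -0.038], [-0.9, 0, 0], 0.085]
    - [[-0.002, 0.011, -0.037], [-0.89, 0, 0], 0.085]
    - [[-0.002, 0.016, -0.035], [-0.9, 0, 0], 0.085]
    - [[-0.002, 0.022, -0.032], [-0.89, 0, 0], 0.085]
    - [[-0.002, 0.026, -0.028], [-0.9, 0, 0], 0.085]
    - [[-0.002, 0.031, -0.024], [-0.89, 0, 0], 0.085]
    - [[-0.002, 0.034, -0.019], [-0.9, 0, 0], 0.085]
    - [[-0.002, 0.036, -0.013], [-0.89, 0, 0], 0.085]
    - [[0, 0, 0], [0, 0, 0], 0.085]

```text
clock: 22.45
tcp_pos: [389.4, 344.4, 186.8]
orientation: [0.127, 1.568, -0.128]
wrist_force: [-0.8, 0.6, 0.4]
gripper_width: 0.997
```

```bash
python3 - <<'E'
from h import *
snap('top')
s,T,W=under(36,46,'w12.png')
st()
E
```

```text
tcp [389.7 342.5 187.1] n 3567 tool yz rect [2.5 0.5] [59.5 40.2] 89.8 y [-17.2  21.9] z [-28.8  29.7] h 40.7
t 22.55 tcp [389.7 342.5 187.1] F [-0.1  0.2  0.7] w 1.0015761238909449
[[-0.002  0.166  0.986]
 [-0.001  0.986 -0.166]
 [-1.    -0.002 -0.001]]
j [ 0.651  0.301  1.689 -0.     1.154 -0.753]
```

View pics/w12.png

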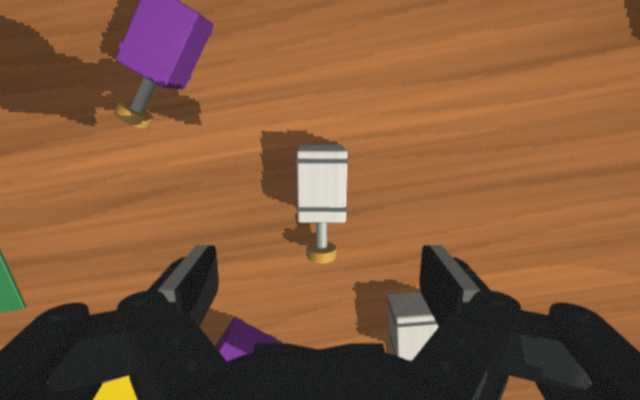

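>>> arm_command:
  motion:
    - [[0.04, 0.0022, 0.0005], [0, 0, 0], 0.085]
    - [[0.04, 0, 0], [0, 0, 0], 0.085]
    - [[0.04, 0, 0], [0, 0, 0], 0.085]
    - [[0.032, 0, 0], [0, 0, 0], 0.085]
    - [[0, 0, 0], [0, 0, 0], 0.085]
    - [[0, 0, 0], [0, 0, 0], 0.02]
    - [[0, 0, 0], [0, 0, 0], 0.02]
    - [[0, 0, 0], [0, 0, 0], 0.02]
    - [[0, 0, 0], [0, 0, 0], 0.02]
  force: 60

```text
clock: 23.68
tcp_pos: [391.5, 345.2, 37.6]
orientation: [0.132, 1.565, -0.13]
wrist_force: [-1.5, -2.6, 7.4]
gripper_width: 0.459
```

>>> arm_command:
  motion:
    - [[-0.02, 0, 0], [0, 0, 0], 0.02]
    - [[-0.04, 0, 0], [0, 0, 0], 0.02]
    - [[-0.04, 0, 0], [0, 0, 0], 0.02]
    - [[0, 0, 0], [0, 0, 0], 0.02]
    - [[0, 0, 0], [0, 0, 0], 0.02]

```text
clock: 24.3
tcp_pos: [390.5, 344.6, 135.6]
orientation: [0.13, 1.568, -0.131]
wrist_force: [-0.7, -1.4, -3.3]
gripper_width: 0.457
```

```bash
python3 - <<'E'
from h import *
s=snap('wrist','w13.png');st();held(s)
plan(592.5,89.5,150,11.1,g=0.02,step=45)
E
```

```text
t 24.35 tcp [390.4 344.5 135.1] F [-0.1  0.6 -4.2] w 0.45402959834660717
[[-0.002  0.166  0.986]
 [-0.001  0.986 -0.166]
 [-1.    -0.001 -0.001]]
j [ 0.653  0.372  1.728  0.     1.043 -0.752]
top face x (tool) -3.6 z range [-29.9  28. ] rear face z [-30.4 -30.3  -8.3] n 12931
slope y,z [-0.000e+00  1.000e-03 -3.563e+00]
from [390.4 344.5 135.1] 80.5 tilt 0.11 n 8
[[[-0.002, -0.027, 0.03], [0.87, 0, 0], 0.02], [[-0.002, -0.023, 0.034], [0.86, 0, 0], 0.02], [[-0.002, -0.017, 0.037], [0.87, 0, 0], 0.02], [[-0.001, -0.011, 0.039], [0.87, 0, 0], 0.02], [[-0.002, -0.005, 0.04], [0.87, 0, 0], 0.02], [[-0.002, 0.001, 0.041], [0.86, 0, 0], 0.02], [[-0.002, 0.007, 0.04], [0.87, 0, 0], 0.02], [[-0.002, 0.013, 0.039], [0.87, 0, 0], 0.02]]
```

View pics/w13.png

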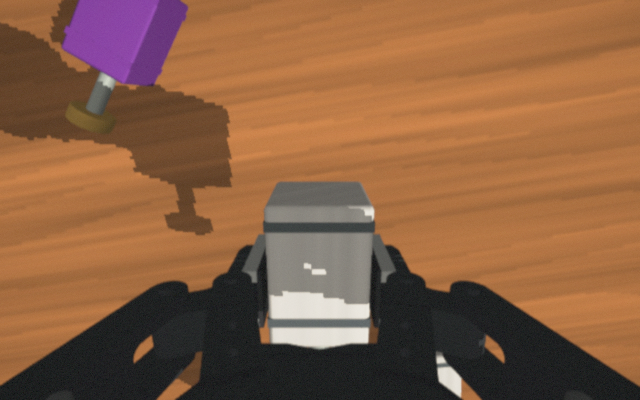

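>>> arm_command:
  motion:
    - [[-0.002, -0.027, 0.03], [0.87, 0, 0], 0.02]
    - [[-0.002, -0.023, 0.034], [0.86, 0, 0], 0.02]
    - [[-0.002, -0.017, 0.037], [0.87, 0, 0], 0.02]
    - [[-0.002, -0.011, 0.039], [0.87, 0, 0], 0.02]
    - [[-0.002, -0.005, 0.04], [0.87, 0, 0], 0.02]
    - [[-0.002, 0.001, 0.041], [0.86, 0, 0], 0.02]
    - [[-0.002, 0.007, 0.04], [0.87, 0, 0], 0.02]
    - [[-0.002, 0.013, 0.039], [0.87, 0, 0], 0.02]
    - [[0, 0, 0], [0, 0, 0], 0.02]
    - [[0, 0, 0], [0, 0, 0], 0.02]

```text
clock: 25.6
tcp_pos: [592.5, 89.8, 150.9]
orientation: [1.064, 1.297, -1.067]
wrist_force: [-0.2, 0.4, -2.9]
gripper_width: 0.457
```

```bash
python3 - <<'E'
from h import *
snap('top')
s=snap('wrist','w14.png');st();held(s); seatcheck()
E
```

```text
t 25.7 tcp [592.5  90.3 151.6] F [-0.4  0.8 -3.5] w 0.4560575587532478
[[-0.001  0.981  0.194]
 [-0.     0.194 -0.981]
 [-1.    -0.001 -0.   ]]
j [ 0.09   0.509  1.482  0.     1.151 -0.105]
top face x (tool) -2.8 z range [-29.4  28.5] rear face z [-29.9 -29.8  -7.8] n 12928
slope y,z [ 3.000e-03  2.000e-03 -2.741e+00]
[[-44.0, -42.7, 42.4], [-42.0, -43.6, 43.8], [-40.0, -43.3, 44.6], [-38.0, -44.4, 43.7], [-36.0, -43.6, 43.6]]
rear [[-30.0, -44.1], [-15.0, -44.1], [0.0, -44.0], [15.0, -43.9], [30.0, -43.4]]
yellow tool y [-22.7  23. ] rear z -32.4
```

>>> arm_command:
  motion:
    - [[0.03, 0, 0.001], [0, 0, 0], 0.02]
    - [[0.03, 0, 0], [0, 0, 0], 0.02]
    - [[0.02, 0, 0], [0, 0, 0], 0.02]
    - [[0, 0, 0], [0, 0, 0], 0.02]
    - [[0, 0, 0], [0, 0, 0], 0.02]

```text
clock: 26.38
tcp_pos: [593.9, 88.8, 73.4]
orientation: [1.066, 1.293, -1.064]
wrist_force: [0.1, 0.3, -2.7]
gripper_width: 0.456
```

```bash
python3 - <<'E'
from h import *
snap('top')
st(); seatcheck()
E
```

```text
t 26.425 tcp [593.9  88.8  73.6] F [ 0.5 -0.2 -2.6] w 0.45662638781457987
[[ 0.002  0.981  0.192]
 [ 0.     0.192 -0.981]
 [-1.     0.002  0.   ]]
j [ 0.087  0.612  1.527 -0.     1.001 -0.106]
[[-44.0, -44.3, 42.6], [-42.0, -44.8, 42.6], [-40.0, -44.5, 42.6], [-38.0, -44.6, 42.7], [-36.0, -44.9, 43.2]]
rear [[-30.0, -45.8], [-15.0, -45.7], [0.0, -45.7], [15.0, -45.4], [30.0, -45.3]]
yellow tool y [-23.8  21.5] rear z -34.5
```

Same as last time: shift y −1 mm and lower.

>>> arm_command:
  motion:
    - [[0.0, -0.001, -0.0005], [0, 0, 0], 0.02]
    - [[0.012, 0, 0], [0, 0, 0], 0.02]
    - [[0.009, 0, 0], [0, 0, 0], 0.02]
    - [[0.004, 0, 0], [0, 0, 0], 0.02]
    - [[0, 0, 0], [0, 0, 0], 0.02]
    - [[0, 0, 0], [0, 0, 0], 0.02]

```text
clock: 27.22
tcp_pos: [592.3, 89.0, 47.7]
orientation: [1.066, 1.294, -1.066]
wrist_force: [-4.1, -0.7, 6.8]
gripper_width: 0.456
```

```bash
python3 - <<'E'
from h import *
st(); seatcheck()
E
```

```text
t 27.225 tcp [592.3  89.   47.7] F [-4.1 -0.7  6.8] w 0.45611973749245616
[[ 0.     0.981  0.192]
 [-0.     0.192 -0.981]
 [-1.     0.     0.   ]]
j [ 0.088  0.648  1.538 -0.     0.955 -0.105]
[[-44.0, -42.5, 43.6], [-42.0, -43.1, 44.2], [-40.0, -43.1, 44.6], [-38.0, -43.1, 44.2], [-36.0, -43.2, 44.2]]
rear [[-30.0, -45.2], [-15.0, -45.1], [0.0, -45.0], [15.0, -45.0], [30.0, -45.0]]
yellow tool y [-22.2  23.5] rear z -34.0
```

Seated. Release, rise and go to the handle.

>>> arm_command:
  motion:
    - [[0, 0, 0], [0, 0, 0], 0.085]
    - [[0, 0, 0], [0, 0, 0], 0.085]
    - [[0, 0, 0], [0, 0, 0], 0.085]
    - [[0, 0, 0], [0, 0, 0], 0.085]
    - [[-0.03, 0, 0], [0, 0, 0], 0.085]
    - [[-0.05, 0, 0], [0, 0, 0], 0.085]
    - [[-0.04, 0, 0], [0, 0, 0], 0.085]
    - [[0, 0, 0], [0, 0, 0], 0.085]

```text
clock: 28.28
tcp_pos: [593.4, 89.0, 170.6]
orientation: [1.068, 1.29, -1.062]
wrist_force: [0.3, 0.4, 0.3]
gripper_width: 0.992
```

```bash
python3 - <<'E'
from h import *
snap('wrist','w15.png')
plan(634,-115,160,11.1,step=40)
E
```

```text
from [592.6  89.  168.4] 11.1 tilt 0.13 n 6
[[[0.001, 0.0, 0.035], [-0.0, 0, 0], 0.085], [[0.002, 0.0, 0.034], [-0.0, 0, 0], 0.085], [[0.001, 0.001, 0.035], [-0.0, 0, 0], 0.085], [[0.002, -0.0, 0.035], [-0.0, 0, 0], 0.085], [[0.001, 0.0, 0.034], [-0.0, 0, 0], 0.085], [[0.001, 0.0, 0.035], [-0.0, 0, 0], 0.085]]
```

View pics/w15.png

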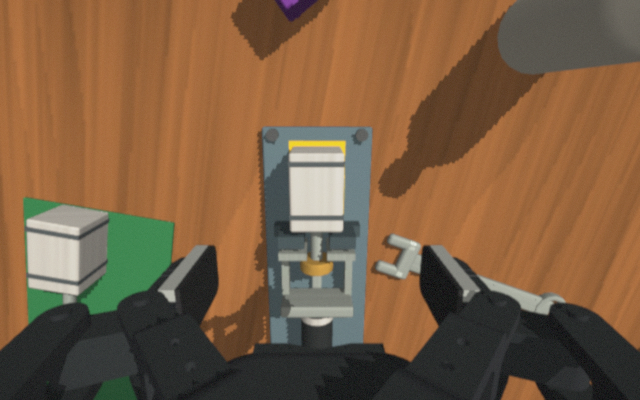

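>>> arm_command:
  motion:
    - [[0.001, 0, 0.035], [0, 0, 0], 0.085]
    - [[0.002, 0, 0.034], [0, 0, 0], 0.085]
    - [[0.001, 0.001, 0.035], [0, 0, 0], 0.085]
    - [[0.002, 0, 0.035], [0, 0, 0], 0.085]
    - [[0.001, 0, 0.034], [0, 0, 0], 0.085]
    - [[0.001, 0, 0.035], [0, 0, 0], 0.085]
    - [[0, 0, 0], [0, 0, 0], 0.085]

```text
clock: 29.2
tcp_pos: [632.7, -117.0, 157.3]
orientation: [1.067, 1.296, -1.069]
wrist_force: [-0.2, 0.9, 0.2]
gripper_width: 0.994
```

```bash
python3 - <<'E'
from h import *
snap('top');handle()
E
```

```text
tcp [ 632.7 -114.8  157.9] handle top n 1174 h 84.4 tool y [-13.7  12.7] tool z [ 1.  15.5] world [ 633.5 -122.    84.4]
```

>>> arm_command:
  motion:
    - [[0.03, -0.001, 0.008], [0, 0, 0], 0.085]
    - [[0.03, 0, 0], [0, 0, 0], 0.085]
    - [[0.027, 0, 0], [0, 0, 0], 0.085]
    - [[0, 0, 0], [0, 0, 0], 0.085]
    - [[0, 0, 0], [0, 0, 0], 0.015]
    - [[0, 0, 0], [0, 0, 0], 0.015]
    - [[0, 0, 0], [0, 0, 0], 0.015]
    - [[0, 0, 0], [0, 0, 0], 0.015]
    - [[0, 0, 0], [0, 0, 0], 0.015]
  force: 60

```text
clock: 30.42
tcp_pos: [633.7, -123.3, 73.2]
orientation: [1.066, 1.294, -1.066]
wrist_force: [-4.9, -0.2, 7.1]
gripper_width: 0.318
```

>>> arm_command:
  motion:
    - [[0, 0, 0.006], [0, 0, 0], 0.015]
    - [[0, 0, 0.006], [0, 0, 0], 0.015]
    - [[0, 0, 0.006], [0, 0, 0], 0.015]
    - [[0, 0, 0.006], [0, 0, 0], 0.015]
    - [[0, 0, 0.006], [0, 0, 0], 0.015]
    - [[0, 0, 0.006], [0, 0, 0], 0.015]
    - [[0, 0, 0.006], [0, 0, 0], 0.015]
    - [[0, 0, 0.006], [0, 0, 0], 0.015]
    - [[0, 0, 0.006], [0, 0, 0], 0.015]
    - [[0, 0, 0], [0, 0, 0], 0.015]

```text
clock: 31.68
tcp_pos: [643.8, -175.1, 73.0]
orientation: [1.067, 1.297, -1.065]
wrist_force: [-10.0, 9.8, 9.8]
gripper_width: 0.32
```

```bash
python3 - <<'E'
from h import *
pull('q1')
E
```

```text
t 31.775 travel [53.  52.9] force along pull [-11.9 -11.2] 0.3179511749044589 [ 643.8 -174.8   73.1] [-9.5  9.6  9.3]
```

>>> arm_command:
  motion:
    - [[0, 0, 0.004], [0, 0, 0], 0.015]
    - [[0, 0, 0.004], [0, 0, 0], 0.015]
    - [[0, 0, 0.003], [0, 0, 0], 0.015]
    - [[0, 0, 0], [0, 0, 0], 0.015]
    - [[0, 0, 0], [0, 0, 0], 0.015]

```text
clock: 32.45
tcp_pos: [645.8, -185.6, 73.0]
orientation: [1.066, 1.297, -1.065]
wrist_force: [-10.5, 10.3, 9.4]
gripper_width: 0.323
```

```bash
python3 - <<'E'
from h import *
pull('q2')
E
```

```text
t 32.55 travel [63.8 63.8] force along pull [-12.2 -11.2] 0.3226772403564946 [ 645.9 -185.6   73.1] [-10.7   9.3   9.3]
```

View pics/q2s.png

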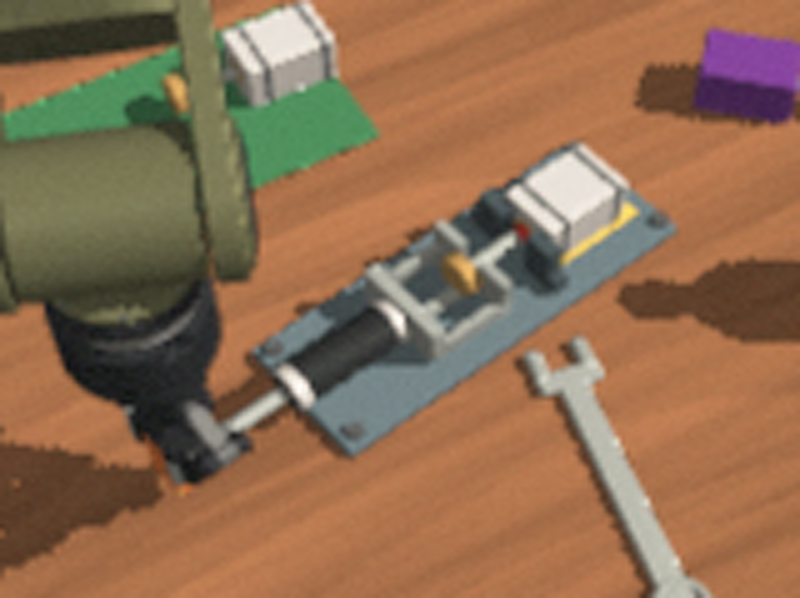

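View pics/q2t.png

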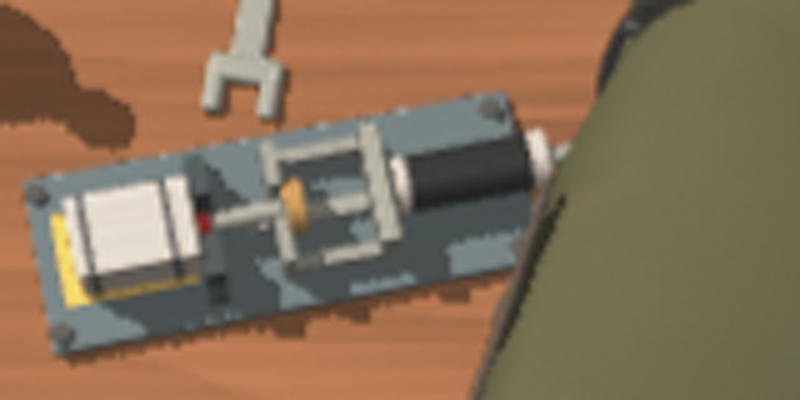

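Red ring shows at scene crop (523,230), top crop (203,222), with force flat at 11.7 N. This is a bad pin. I continue to the green band (gauge about 38 → 48 mm).

>>> arm_command:
  motion:
    - [[0, 0, 0.004], [0, 0, 0], 0.015]
    - [[0, 0, 0.003], [0, 0, 0], 0.015]
    - [[0, 0, 0.002], [0, 0, 0], 0.015]
    - [[0, 0, 0], [0, 0, 0], 0.015]
    - [[0, 0, 0], [0, 0, 0], 0.015]

```text
clock: 33.22
tcp_pos: [647.5, -194.1, 73.1]
orientation: [1.066, 1.297, -1.065]
wrist_force: [-11.8, 11.9, 10.4]
gripper_width: 0.323
```

```bash
python3 - <<'E'
from h import *
pull('q3')
E
```

```text
t 33.325 travel [72.5 72.5] force along pull [-13.9 -14.5] 0.3194218269428916 [ 647.5 -194.1   73. ] [-10.6  12.7   9.1]
```

View pics/q3s.png

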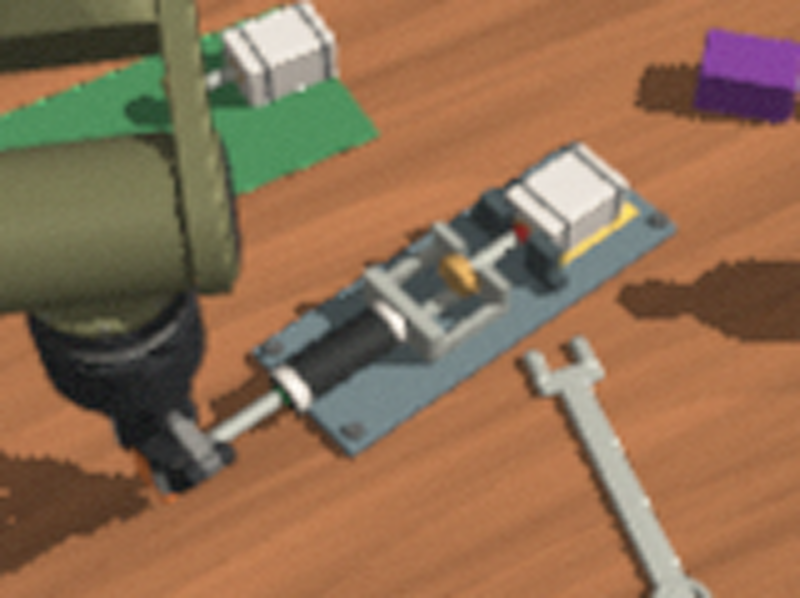

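>>> arm_command:
  motion:
    - [[0, 0, 0.002], [0, 0, 0], 0.015]
    - [[0, 0, 0], [0, 0, 0], 0.015]
    - [[0, 0, 0], [0, 0, 0], 0.015]
    - [[0, 0, 0], [0, 0, 0], 0.015]

```text
clock: 33.88
tcp_pos: [647.9, -196.0, 73.0]
orientation: [1.066, 1.298, -1.065]
wrist_force: [-11.8, 13.0, 10.1]
gripper_width: 0.319
```

>>> arm_command:
  motion:
    - [[0, 0, -0.006], [0, 0, 0], 0.015]
    - [[0, 0, -0.01], [0, 0, 0], 0.015]
    - [[0, 0, -0.01], [0, 0, 0], 0.015]
    - [[0, 0, -0.01], [0, 0, 0], 0.015]
    - [[0, 0, -0.01], [0, 0, 0], 0.015]
    - [[0, 0, -0.01], [0, 0, 0], 0.015]
    - [[0, 0, -0.01], [0, 0, 0], 0.015]
    - [[0, 0, -0.006], [0, 0, 0], 0.015]
    - [[0, 0, -0.003], [0, 0, 0], 0.015]
    - [[0, 0, 0], [0, 0, 0], 0.015]

```text
clock: 35.12
tcp_pos: [633.9, -124.0, 73.2]
orientation: [1.066, 1.294, -1.066]
wrist_force: [-4.4, -0.3, 5.9]
gripper_width: 0.321
```

```bash
python3 - <<'E'
from h import *
pull('q4')
E
```

```text
t 35.225 travel [1.2 1.3] force along pull [-1.3 -0.3] 0.32030131204060464 [ 633.9 -124.2   73.2] [-4.1 -0.5  6.4]
```

>>> arm_command:
  motion:
    - [[0, 0, 0], [0, 0, 0], 0.085]
    - [[0, 0, 0], [0, 0, 0], 0.085]
    - [[0, 0, 0], [0, 0, 0], 0.085]
    - [[-0.04, 0, 0], [0, 0, 0], 0.085]
    - [[-0.04, 0, 0], [0, 0, 0], 0.085]
    - [[0, 0, 0], [0, 0, 0], 0.085]

```text
clock: 36.02
tcp_pos: [635.1, -124.3, 155.8]
orientation: [1.067, 1.289, -1.063]
wrist_force: [-0.3, -0.2, -0.9]
gripper_width: 0.993
```

```bash
python3 - <<'E'
from h import *
plan(593.5,85.5,165,11.1,step=40)
E
```

```text
from [ 635.1 -124.3  155.8] 11.1 tilt 0.34 n 6
[[[-0.002, -0.0, -0.036], [-0.0, 0, 0], 0.085], [[-0.001, -0.0, -0.035], [-0.0, 0, 0], 0.085], [[-0.002, -0.0, -0.036], [-0.0, 0, 0], 0.085], [[-0.001, -0.0, -0.036], [-0.0, 0, 0], 0.085], [[-0.002, -0.0, -0.035], [-0.0, 0, 0], 0.085], [[-0.001, -0.001, -0.036], [-0.0, 0, 0], 0.085]]
```

>>> arm_command:
  motion:
    - [[-0.002, 0, -0.036], [0, 0, 0], 0.085]
    - [[-0.001, 0, -0.035], [0, 0, 0], 0.085]
    - [[-0.002, 0, -0.036], [0, 0, 0], 0.085]
    - [[-0.001, 0, -0.036], [0, 0, 0], 0.085]
    - [[-0.002, 0, -0.035], [0, 0, 0], 0.085]
    - [[-0.001, 0, -0.036], [0, 0, 0], 0.085]
    - [[0, 0, 0], [0, 0, 0], 0.085]

```text
clock: 36.9
tcp_pos: [592.1, 88.0, 160.4]
orientation: [1.063, 1.297, -1.064]
wrist_force: [-0.4, -0.2, -0.8]
gripper_width: 0.994
```

```bash
python3 - <<'E'
from h import *
snap('top');under(46,56,'w16.png')
E
```

```text
tcp [592.7  85.9 160.6] n 5242 tool yz rect [0.6 6.5] [70.2 59.9] 89.9 y [-26.1  26.9] z [-28.2  40.7] h 50.6
```

View pics/w16.png

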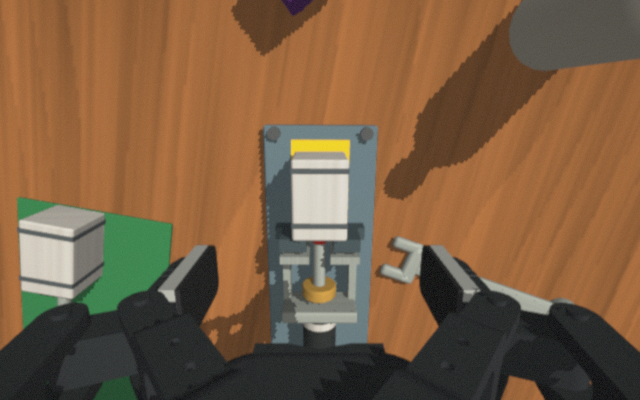

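>>> arm_command:
  motion:
    - [[0.04, 0.0005, 0.002], [0, 0, 0], 0.085]
    - [[0.04, 0, 0], [0, 0, 0], 0.085]
    - [[0.035, 0, 0], [0, 0, 0], 0.085]
    - [[0, 0, 0], [0, 0, 0], 0.085]
    - [[0, 0, 0], [0, 0, 0], 0.02]
    - [[0, 0, 0], [0, 0, 0], 0.02]
    - [[0, 0, 0], [0, 0, 0], 0.02]
    - [[0, 0, 0], [0, 0, 0], 0.02]
  force: 60

```text
clock: 38.0
tcp_pos: [594.5, 84.1, 47.9]
orientation: [1.067, 1.292, -1.064]
wrist_force: [-0.1, 0.1, 7.3]
gripper_width: 0.456
```

>>> arm_command:
  motion:
    - [[-0.01, 0, -0.003], [0, 0, 0], 0.02]
    - [[-0.03, 0, 0], [0, 0, 0], 0.02]
    - [[-0.04, 0, 0], [0, 0, 0], 0.02]
    - [[0, 0, 0], [0, 0, 0], 0.02]

```text
clock: 38.5
tcp_pos: [594.3, 87.4, 129.9]
orientation: [1.068, 1.29, -1.062]
wrist_force: [0.7, -0.3, -2.7]
gripper_width: 0.459
```

```bash
python3 - <<'E'
from h import *
snap('top');s=snap('wrist','w17.png');st();held(s)
plan(440,-345,130,0,g=0.02,step=45)
E
```

```text
t 38.6 tcp [592.8  87.2 126.1] F [-0.2 -0.2 -3.6] w 0.4540292444781588
[[-0.     0.981  0.192]
 [ 0.     0.192 -0.981]
 [-1.    -0.    -0.   ]]
j [ 0.085  0.539  1.502  0.     1.101 -0.108]
top face x (tool) -4.3 z range [-29.9  28.3] rear face z [-30.5 -30.3  -8.1] n 12980
slope y,z [ 0.000e+00  1.000e-03 -4.318e+00]
from [592.8  87.2 126.1] 11.1 tilt 0.02 n 11
[[[-0.0, -0.021, 0.036], [0.1, 0, 0], 0.02], [[-0.001, -0.021, 0.036], [0.1, 0, 0], 0.02], [[-0.0, -0.02, 0.037], [0.1, 0, 0], 0.02], [[-0.0, -0.019, 0.037], [0.1, 0, 0], 0.02], [[-0.001, -0.019, 0.037], [0.1, 0, 0], 0.02], [[-0.0, -0.018, 0.038], [0.1, 0, 0], 0.02], [[-0.0, -0.017, 0.037], [0.1, 0, 0], 0.02], [[-0.001, -0.016, 0.039], [0.11, 0, 0], 0.02], [[-0.0, -0.016, 0.038], [0.1, 0, 0], 0.02], [[-0.001, -0.016, 0.039], [0.1, 0, 0], 0.02]]
[[[0.0, -0.014, 0.039], [0.1, 0, 0], 0.02]]
```

View pics/w17.png

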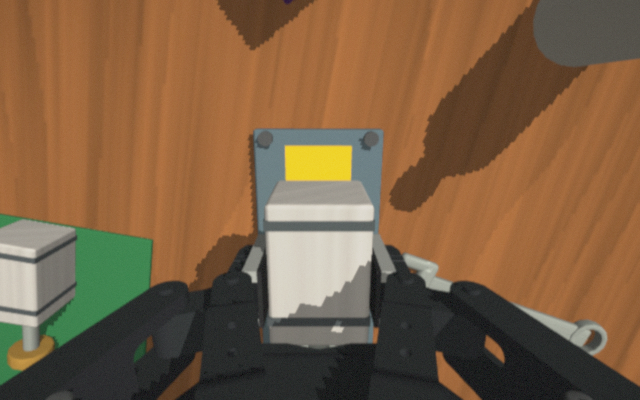

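```bash
python3 - <<'E'
from h import *
for c in ['top','scene']:
    s=snap(c);W=pts(s);hsv=cv2.cvtColor(s['img'],cv2.COLOR_BGR2HSV)
    red=((hsv[...,0]<6)|(hsv[...,0]>172))&(hsv[...,1]>150)&(abs(W[...,0]-420)<130)&(abs(W[...,1]+373)<110)
    for lo,hi in ((29,38),(0,8)):
        w=W[red&(W[...,2]>lo)&(W[...,2]<hi)]; r=cv2.minAreaRect(w[:,:2].astype(np.float32)); print(c,lo,len(w),np.round(r[0],1),np.round(r[1],1),round(r[2],1), np.round(w[:,:2].min(0)),np.round(w[:,:2].max(0)))
E
```

```text
top 29 547 [ 420.6 -373.1] [177.9 139.9] 4.5 [ 328. -448.] [ 514. -298.]
top 0 3614 [ 424.8 -381. ] [182.4 155.3] 4.4 [ 328. -464.] [ 520. -299.]
scene 29 358 [ 422.6 -374.7] [182.1 137.8] 4.3 [ 328. -449.] [ 518. -300.]
scene 0 2193 [ 408.1 -378.1] [209.7 144.9] 4.2 [ 299. -455.] [ 516. -301.]
```

```bash
python3 - <<'E'
from h import *
plan(448,-372,110,-85.6,g=0.02,n=13)
E
```

```text
from [592.5  87.1 125. ] 11.1 tilt 0.13 n 13
[[[0.001, -0.018, 0.033], [0.74, 0, 0], 0.02], [[0.001, -0.013, 0.034], [0.75, 0, 0], 0.02], [[0.001, -0.009, 0.036], [0.74, 0, 0], 0.02], [[0.002, -0.004, 0.037], [0.74, 0, 0], 0.02], [[0.001, 0.001, 0.037], [0.75, 0, 0], 0.02], [[0.001, 0.005, 0.036], [0.74, 0, 0], 0.02], [[0.001, 0.011, 0.036], [0.75, 0, 0], 0.02], [[0.001, 0.014, 0.034], [0.74, 0, 0], 0.02], [[0.001, 0.02, 0.032], [0.74, 0, 0], 0.02], [[0.002, 0.022, 0.029], [0.75, 0, 0], 0.02]]
[[[0.001, 0.027, 0.025], [0.74, 0, 0], 0.02], [[0.001, 0.03, 0.023], [0.74, 0, 0], 0.02], [[0.001, 0.032, 0.018], [0.75, 0, 0], 0.02]]
```

>>> arm_command:
  motion:
    - [[0.001, -0.018, 0.033], [0.74, 0, 0], 0.02]
    - [[0.001, -0.013, 0.034], [0.75, 0, 0], 0.02]
    - [[0.001, -0.009, 0.036], [0.74, 0, 0], 0.02]
    - [[0.002, -0.004, 0.037], [0.74, 0, 0], 0.02]
    - [[0.001, 0.001, 0.037], [0.75, 0, 0], 0.02]
    - [[0.001, 0.005, 0.036], [0.74, 0, 0], 0.02]
    - [[0.001, 0.011, 0.036], [0.75, 0, 0], 0.02]
    - [[0.001, 0.014, 0.034], [0.74, 0, 0], 0.02]
    - [[0.001, 0.02, 0.032], [0.74, 0, 0], 0.02]
    - [[0.002, 0.022, 0.029], [0.75, 0, 0], 0.02]

```text
clock: 39.95
tcp_pos: [480.6, -266.8, 113.2]
orientation: [1.964, 0.463, -1.967]
wrist_force: [-0.2, 0.0, -3.0]
gripper_width: 0.458
```

>>> arm_command:
  motion:
    - [[0.001, 0.027, 0.025], [0.74, 0, 0], 0.02]
    - [[0.001, 0.03, 0.023], [0.74, 0, 0], 0.02]
    - [[0.001, 0.032, 0.018], [0.75, 0, 0], 0.02]
    - [[0, 0, 0], [0, 0, 0], 0.02]
    - [[0, 0, 0], [0, 0, 0], 0.02]

```text
clock: 40.58
tcp_pos: [448.2, -371.5, 110.3]
orientation: [2.181, 0.086, -2.184]
wrist_force: [0.7, -0.3, -3.0]
gripper_width: 0.462
```

```bash
python3 - <<'E'
from h import *
snap('top');s=snap('wrist','w18.png');st();held(s)
E
```

```text
t 40.675 tcp [ 448.6 -371.2  110.9] F [ 0.3  1.  -3. ] w 0.4575366805329106
[[-0.001  0.078 -0.997]
 [ 0.001 -0.997 -0.078]
 [-1.    -0.001  0.001]]
j [-0.754  0.526  1.563  0.     1.053  0.739]
top face x (tool) -2.8 z range [-30.8  27.4] rear face z [-31.3 -31.2  -9. ] n 12974
slope y,z [ 4.000e-03 -1.000e-03 -2.819e+00]
```

View pics/w18.png

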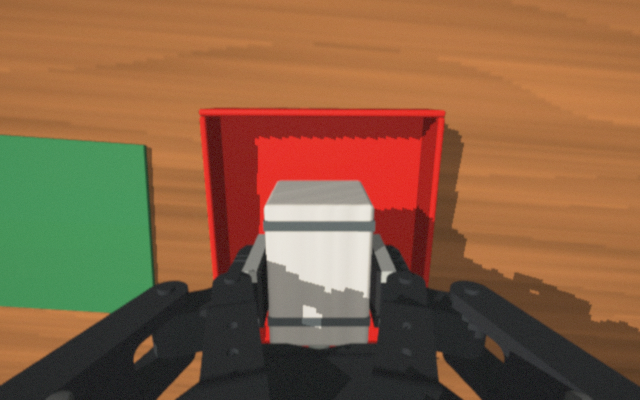

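>>> arm_command:
  motion:
    - [[0.03, 0, 0], [0, 0, 0], 0.02]
    - [[0.025, 0, 0], [0, 0, 0], 0.02]
    - [[0.01, 0, 0], [0, 0, 0], 0.02]
    - [[0.004, 0, 0], [0, 0, 0], 0.02]
    - [[0, 0, 0], [0, 0, 0], 0.06]
    - [[0, 0, 0], [0, 0, 0], 0.06]
    - [[0, 0, 0], [0, 0, 0], 0.06]
    - [[-0.03, 0, 0], [0, 0, 0], 0.06]
    - [[-0.05, 0, 0], [0, 0, 0], 0.06]
    - [[-0.05, 0, 0], [0, 0, 0], 0.085]

```text
clock: 41.92
tcp_pos: [448.3, -372.1, 174.1]
orientation: [2.183, 0.083, -2.182]
wrist_force: [-0.1, 0.0, 0.8]
gripper_width: 0.891
```

```bash
python3 - <<'E'
from h import *
snap('top');s=snap('wrist','w19.png');st()
s,o=blocks('top')
plan(548,404,190,87,polar=True,step=55)
E
```

```text
t 42.025 tcp [ 449.8 -373.5  178.4] F [ 0.4 -0.1  0.4] w 0.9924987793241561
[[ 0.007  0.076 -0.997]
 [-0.006 -0.997 -0.076]
 [-1.     0.007 -0.006]]
j [-0.756  0.444  1.512  0.     1.176  0.739]
0.92 [335. 250.  41.  21.] top [399.3  -3.6  43.6] rect [398.3 -24.5] [101.7  39.1] 89.8 purple 0.0 head [398.2 -71.5  34.2]
0.73 [216. 181.  41.  35.] top [552.5 242.7  40.2] rect [565.6 256. ] [96.3 39.9] 47.0 purple 0.71 head [593.9 288.5  27.8]
0.72 [220. 307.  43.  42.] top [259.4 245.6  40. ] rect [274.3 233.9] [39.4 98.7] 49.4 purple 0.77 head [309.2 203.8  28.8]
0.68 [152. 178.  25.  41.] top [549.9 408.5  40.1] rect [567.6 408.3] [42.1 95.3] 84.8 purple 0.0 head [605.1 403.4  30.2]
0.58 [478. 231.  26.  37.] top [ 441.  -363.4   43.4] rect [ 447.7 -369.5] [58.6 41.8] 2.7 purple 0.0 head None
from [ 448.5 -372.3  173.1] -85.6 tilt 0.11 n 19
[[[-0.001, -0.027, -0.031], [-0.91, 0, 0], 0.085], [[-0.001, -0.024, -0.034], [-0.91, 0, 0], 0.085], [[-0.001, -0.022, -0.036], [-0.91, 0, 0], 0.085], [[-0.001, -0.018, -0.038], [-0.9, 0, 0], 0.085], [[-0.0, -0.015, -0.04], [-0.91, 0, 0], 0.085], [[-0.001, -0.012, -0.041], [-0.91, 0, 0], 0.085], [[-0.001, -0.008, -0.043], [-0.91, 0, 0], 0.085], [[-0.001, -0.004, -0.044], [-0.91, 0, 0], 0.085], [[-0.001, -0.0, -0.044], [-0.91, 0, 0], 0.085], [[-0.001, 0.003, -0.044], [-0.91, 0, 0], 0.085]]
[[[-0.001, 0.007, -0.044], [-0.9, 0, 0], 0.085], [[-0.001, 0.012, -0.044], [-0.91, 0, 0], 0.085], [[-0.001, 0.015, -0.043], [-0.91, 0, 0], 0.085], [[-0.0, 0.019, -0.042], [-0.91, 0, 0], 0.085], [[-0.001, 0.023, -0.04], [-0.91, 0, 0], 0.085], [[-0.001, 0.026, -0.038], [-0.91, 0, 0], 0.085], [[-0.001, 0.03, -0.036], [-0.91, 0, 0], 0.085], [[-0.001, 0.034, -0.034], [-0.9, 0, 0], 0.085], [[-0.001, 0.036, -0.031], [-0.91, 0, 0], 0.085]]
```

View pics/w19.png

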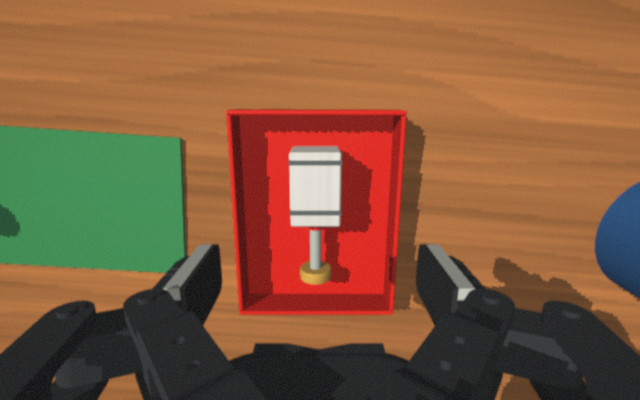

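```bash
python3 - <<'E'
from h import *
plan(470,170,220,25,polar=True,step=58)
plan(548,406,190,85,step=50,start=(470,170,220,25))
E
```

```text
from [ 448.5 -372.3  173.1] -85.6 tilt 0.11 n 12
[[[-0.004, -0.042, -0.028], [-0.92, 0, 0], 0.085], [[-0.004, -0.04, -0.031], [-0.92, 0, 0], 0.085], [[-0.004, -0.036, -0.033], [-0.93, 0, 0], 0.085], [[-0.004, -0.034, -0.035], [-0.92, 0, 0], 0.085], [[-0.004, -0.031, -0.038], [-0.92, 0, 0], 0.085], [[-0.003, -0.028, -0.038], [-0.92, 0, 0], 0.085], [[-0.004, -0.024, -0.041], [-0.92, 0, 0], 0.085], [[-0.004, -0.022, -0.041], [-0.93, 0, 0], 0.085], [[-0.004, -0.017, -0.042], [-0.92, 0, 0], 0.085], [[-0.004, -0.015, -0.043], [-0.92, 0, 0], 0.085]]
[[[-0.004, -0.011, -0.043], [-0.92, 0, 0], 0.085], [[-0.004, -0.009, -0.044], [-0.92, 0, 0], 0.085]]
from [470. 170. 220.] 25 tilt 0.11 n 7
[[[0.004, 0.024, -0.026], [-0.86, 0, 0], 0.085], [[0.005, 0.028, -0.022], [-0.85, 0, 0], 0.085], [[0.004, 0.031, -0.017], [-0.86, 0, 0], 0.085], [[0.004, 0.033, -0.013], [-0.86, 0, 0], 0.085], [[0.004, 0.035, -0.008], [-0.86, 0, 0], 0.085], [[0.005, 0.035, -0.002], [-0.85, 0, 0], 0.085], [[0.004, 0.036, 0.003], [-0.86, 0, 0], 0.085]]
```

>>> arm_command:
  motion:
    - [[-0.004, -0.042, -0.028], [-0.92, 0, 0], 0.085]
    - [[-0.004, -0.04, -0.031], [-0.92, 0, 0], 0.085]
    - [[-0.004, -0.036, -0.033], [-0.93, 0, 0], 0.085]
    - [[-0.004, -0.034, -0.035], [-0.92, 0, 0], 0.085]
    - [[-0.004, -0.031, -0.038], [-0.92, 0, 0], 0.085]
    - [[-0.004, -0.028, -0.038], [-0.92, 0, 0], 0.085]
    - [[-0.004, -0.024, -0.041], [-0.92, 0, 0], 0.085]
    - [[-0.004, -0.022, -0.041], [-0.93, 0, 0], 0.085]
    - [[-0.004, -0.017, -0.042], [-0.92, 0, 0], 0.085]
    - [[-0.004, -0.015, -0.043], [-0.92, 0, 0], 0.085]

```text
clock: 43.38
tcp_pos: [505.1, 90.2, 210.9]
orientation: [1.119, 1.265, -1.122]
wrist_force: [-0.2, -0.3, 0.1]
gripper_width: 0.995
```

>>> arm_command:
  motion:
    - [[-0.004, -0.011, -0.043], [-0.92, 0, 0], 0.085]
    - [[-0.004, -0.009, -0.044], [-0.92, 0, 0], 0.085]
    - [[0.004, 0.024, -0.026], [-0.86, 0, 0], 0.085]
    - [[0.005, 0.028, -0.022], [-0.85, 0, 0], 0.085]
    - [[0.004, 0.031, -0.017], [-0.86, 0, 0], 0.085]
    - [[0.004, 0.033, -0.013], [-0.86, 0, 0], 0.085]
    - [[0.004, 0.035, -0.008], [-0.86, 0, 0], 0.085]
    - [[0.005, 0.035, -0.002], [-0.85, 0, 0], 0.085]
    - [[0.004, 0.036, 0.003], [-0.86, 0, 0], 0.085]
    - [[0, 0, 0], [0, 0, 0], 0.085]

```text
clock: 44.62
tcp_pos: [547.0, 407.8, 187.3]
orientation: [0.065, 1.573, -0.068]
wrist_force: [-0.1, 0.7, 0.2]
gripper_width: 0.995
```

```bash
python3 - <<'E'
from h import *
snap('top');under(36,46,'w20.png');st()
E
```

```text
tcp [547.2 406.  188.7] n 3520 tool yz rect [2.7 4.1] [60.4 40. ] 89.4 y [-16.7  22.2] z [-25.6  32.7] h 40.7
t 44.725 tcp [547.2 406.  188.7] F [0.4 0.3 0.2] w 0.9959710106760161
[[-0.002  0.089  0.996]
 [-0.001  0.996 -0.089]
 [-1.    -0.002 -0.002]]
j [ 0.585  0.652  1.168 -0.     1.324 -0.897]
```

View pics/w20.png

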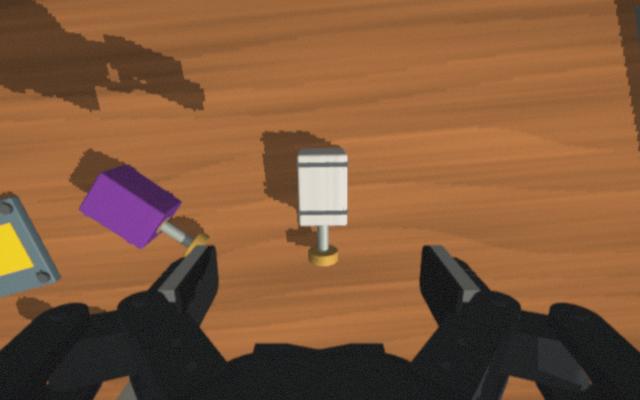

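>>> arm_command:
  motion:
    - [[0.04, 0.0024, 0.0037], [0, 0, 0], 0.085]
    - [[0.04, 0, 0], [0, 0, 0], 0.085]
    - [[0.04, 0, 0], [0, 0, 0], 0.085]
    - [[0.033, 0, 0], [0, 0, 0], 0.085]
    - [[0, 0, 0], [0, 0, 0], 0.085]
    - [[0, 0, 0], [0, 0, 0], 0.02]
    - [[0, 0, 0], [0, 0, 0], 0.02]
    - [[0, 0, 0], [0, 0, 0], 0.02]
    - [[0, 0, 0], [0, 0, 0], 0.02]
  force: 60

```text
clock: 45.85
tcp_pos: [552.1, 408.9, 39.1]
orientation: [0.07, 1.568, -0.068]
wrist_force: [-0.8, -0.5, 7.3]
gripper_width: 0.455
```

>>> arm_command:
  motion:
    - [[-0.02, 0, 0], [0, 0, 0], 0.02]
    - [[-0.04, 0, 0], [0, 0, 0], 0.02]
    - [[-0.04, 0, 0], [0, 0, 0], 0.02]
    - [[0, 0, 0], [0, 0, 0], 0.02]
    - [[0, 0, 0], [0, 0, 0], 0.02]

```text
clock: 46.48
tcp_pos: [551.0, 408.2, 136.5]
orientation: [0.068, 1.571, -0.07]
wrist_force: [0.5, 0.5, -4.1]
gripper_width: 0.456
```

```bash
python3 - <<'E'
from h import *
s=snap('wrist','w21.png');st();held(s)
plan(540,250,150,50,g=0.02,step=42)
plan(592.5,89.5,150,11.1,g=0.02,step=42,start=(540,250,150,50))
E
```

```text
t 46.525 tcp [550.9 408.1 135.8] F [-0.1 -0.  -4.5] w 0.45740887849691264
[[-0.002  0.088  0.996]
 [-0.001  0.996 -0.088]
 [-1.    -0.002 -0.002]]
j [ 0.584  0.71   1.199  0.     1.235 -0.899]
top face x (tool) -2.4 z range [-30.1  28.5] rear face z [-30.6 -30.5  -8. ] n 12815
slope y,z [-1.000e-03  2.000e-03 -2.389e+00]
from [550.9 408.1 135.8] 85.0 tilt 0.14 n 4
[[[-0.004, -0.04, 0.001], [0.87, 0, 0], 0.02], [[-0.003, -0.039, 0.006], [0.88, 0, 0], 0.02], [[-0.004, -0.037, 0.013], [0.87, 0, 0], 0.02], [[-0.003, -0.035, 0.018], [0.88, 0, 0], 0.02]]
from [540. 250. 150.] 50 tilt 0.14 n 5
[[[-0.0, -0.018, 0.029], [0.78, 0, 0], 0.02], [[-0.0, -0.014, 0.03], [0.78, 0, 0], 0.02], [[-0.0, -0.009, 0.033], [0.77, 0, 0], 0.02], [[-0.0, -0.005, 0.033], [0.78, 0, 0], 0.02], [[-0.0, -0.001, 0.034], [0.78, 0, 0], 0.02]]
```

>>> arm_command:
  motion:
    - [[-0.004, -0.04, 0.001], [0.87, 0, 0], 0.02]
    - [[-0.003, -0.039, 0.006], [0.88, 0, 0], 0.02]
    - [[-0.004, -0.037, 0.013], [0.87, 0, 0], 0.02]
    - [[-0.003, -0.035, 0.018], [0.88, 0, 0], 0.02]
    - [[0, -0.018, 0.029], [0.78, 0, 0], 0.02]
    - [[0, -0.014, 0.03], [0.78, 0, 0], 0.02]
    - [[0, -0.009, 0.033], [0.77, 0, 0], 0.02]
    - [[0, -0.005, 0.033], [0.78, 0, 0], 0.02]
    - [[0, -0.001, 0.034], [0.78, 0, 0], 0.02]
    - [[0, 0, 0], [0, 0, 0], 0.02]

```text
clock: 47.78
tcp_pos: [592.5, 88.2, 149.8]
orientation: [1.067, 1.294, -1.07]
wrist_force: [0.5, 0.7, -3.9]
gripper_width: 0.458
```

```bash
python3 - <<'E'
from h import *
snap('top');snap('top')
s=snap('wrist','w22.png');st();held(s); seatcheck()
E
```

```text
t 47.925 tcp [592.2  90.8 150.5] F [ 0.   0.5 -3.2] w 0.45733141228946167
[[-0.001  0.981  0.194]
 [ 0.     0.194 -0.981]
 [-1.    -0.001 -0.   ]]
j [ 0.091  0.51   1.484  0.     1.149 -0.104]
top face x (tool) -1.4 z range [-29.3  29.4] rear face z [-29.9 -29.7  -7.1] n 12801
slope y,z [ 0.002  0.002 -1.413]
[[-44.0, -41.9, 40.4], [-42.0, -42.7, 43.9], [-40.0, -43.4, 43.9], [-38.0, -42.8, 44.2], [-36.0, -42.7, 44.3]]
rear [[-30.0, -43.2], [-15.0, -43.2], [0.0, -43.3], [15.0, -43.1], [30.0, -43.1]]
yellow tool y [-22.5  23. ] rear z -32.3
```

View pics/w22.png

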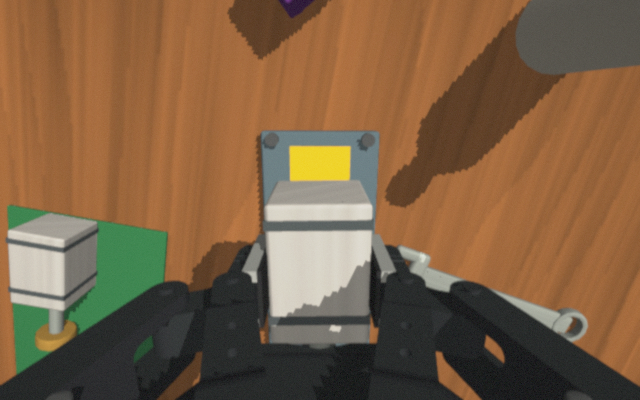

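>>> arm_command:
  motion:
    - [[0.03, 0, 0.0015], [0, 0, 0], 0.02]
    - [[0.03, 0, 0], [0, 0, 0], 0.02]
    - [[0.018, 0, 0], [0, 0, 0], 0.02]
    - [[0, 0, 0], [0, 0, 0], 0.02]
    - [[0, 0, 0], [0, 0, 0], 0.02]

```text
clock: 48.6
tcp_pos: [593.5, 89.0, 74.4]
orientation: [1.066, 1.293, -1.064]
wrist_force: [0.4, 0.9, -2.5]
gripper_width: 0.457
```

```bash
python3 - <<'E'
from h import *
snap('top')
st(); seatcheck()
E
```

```text
t 48.65 tcp [593.5  88.9  74.6] F [ 0.  -0.7 -3.8] w 0.45274002140631264
[[ 0.002  0.981  0.192]
 [ 0.     0.192 -0.981]
 [-1.     0.002  0.   ]]
j [ 0.088  0.61   1.527  0.     1.002 -0.106]
[[-44.0, -44.0, 42.8], [-42.0, -44.4, 43.3], [-40.0, -44.2, 42.9], [-38.0, -44.5, 42.9], [-36.0, -44.5, 43.2]]
rear [[-30.0, -45.4], [-15.0, -45.3], [0.0, -45.2], [15.0, -45.3], [30.0, -45.2]]
yellow tool y [-23.3  22. ] rear z -34.4
```

>>> arm_command:
  motion:
    - [[0.0, -0.0008, 0], [0, 0, 0], 0.02]
    - [[0.012, 0, 0], [0, 0, 0], 0.02]
    - [[0.008, 0, 0], [0, 0, 0], 0.02]
    - [[0.005, 0, 0], [0, 0, 0], 0.02]
    - [[0, 0, 0], [0, 0, 0], 0.02]
    - [[0, 0, 0], [0, 0, 0], 0.02]

```text
clock: 49.45
tcp_pos: [592.2, 88.6, 49.1]
orientation: [1.066, 1.294, -1.066]
wrist_force: [-7.3, -0.7, 9.0]
gripper_width: 0.457
```

```bash
python3 - <<'E'
from h import *
st(); seatcheck()
E
```

```text
t 49.45 tcp [592.2  88.6  49.1] F [-7.3 -0.7  9. ] w 0.45684715559679323
[[ 0.     0.981  0.192]
 [-0.     0.192 -0.981]
 [-1.     0.     0.   ]]
j [ 0.087  0.646  1.538 -0.     0.957 -0.106]
[[-44.0, -42.8, 44.1], [-42.0, -43.0, 44.8], [-40.0, -42.7, 44.3], [-38.0, -43.0, 44.8], [-36.0, -43.0, 44.4]]
rear [[-30.0, -45.3], [-15.0, -45.4], [0.0, -45.3], [15.0, -45.2], [30.0, -45.2]]
yellow tool y [-22.1  23.7] rear z -34.5
```

>>> arm_command:
  motion:
    - [[0, 0, 0], [0, 0, 0], 0.085]
    - [[0, 0, 0], [0, 0, 0], 0.085]
    - [[0, 0, 0], [0, 0, 0], 0.085]
    - [[0, 0, 0], [0, 0, 0], 0.085]
    - [[-0.03, 0, 0], [0, 0, 0], 0.085]
    - [[-0.05, 0, 0], [0, 0, 0], 0.085]
    - [[-0.04, 0, 0], [0, 0, 0], 0.085]
    - [[0, 0, 0], [0, 0, 0], 0.085]

```text
clock: 50.5
tcp_pos: [593.3, 88.7, 171.6]
orientation: [1.068, 1.29, -1.062]
wrist_force: [0.5, -0.3, -0.3]
gripper_width: 0.998
```

```bash
python3 - <<'E'
from h import *
snap('wrist','w23.png')
plan(634,-115,160,11.1,step=40)
E
```

```text
from [592.5  88.6 169.3] 11.1 tilt 0.13 n 6
[[[0.002, 0.0, 0.035], [-0.0, 0, 0], 0.085], [[0.001, 0.001, 0.034], [-0.0, 0, 0], 0.085], [[0.002, -0.0, 0.035], [-0.0, 0, 0], 0.085], [[0.001, 0.0, 0.035], [-0.0, 0, 0], 0.085], [[0.002, 0.0, 0.034], [-0.0, 0, 0], 0.085], [[0.001, 0.001, 0.035], [-0.0, 0, 0], 0.085]]
```

View pics/w23.png

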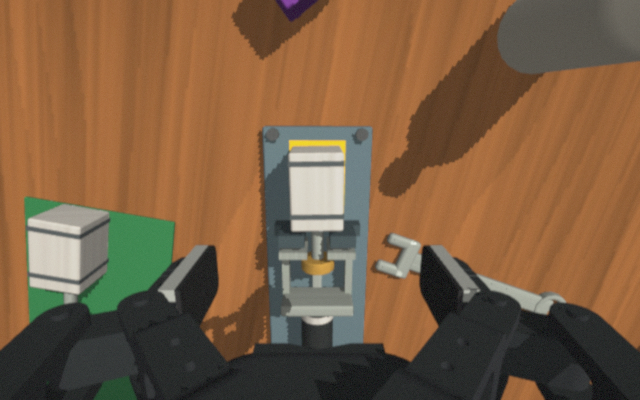

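Seated with the pin in both slots.

>>> arm_command:
  motion:
    - [[0.002, 0, 0.035], [0, 0, 0], 0.085]
    - [[0.001, 0.001, 0.034], [0, 0, 0], 0.085]
    - [[0.002, 0, 0.035], [0, 0, 0], 0.085]
    - [[0.001, 0, 0.035], [0, 0, 0], 0.085]
    - [[0.002, 0, 0.034], [0, 0, 0], 0.085]
    - [[0.001, 0.001, 0.035], [0, 0, 0], 0.085]
    - [[0, 0, 0], [0, 0, 0], 0.085]

```text
clock: 51.42
tcp_pos: [633.5, -117.2, 157.2]
orientation: [1.067, 1.296, -1.069]
wrist_force: [-0.0, 0.5, 0.4]
gripper_width: 0.999
```

```bash
python3 - <<'E'
from h import *
snap('top');handle()
E
```

```text
tcp [ 633.5 -114.9  157.9] handle top n 1206 h 84.4 tool y [-14.4  11.6] tool z [ 0.7 15.6] world [ 633.5 -122.1   84.4]
```

>>> arm_command:
  motion:
    - [[0.03, -0.0018, 0.008], [0, 0, 0], 0.085]
    - [[0.03, 0, 0], [0, 0, 0], 0.085]
    - [[0.027, 0, 0], [0, 0, 0], 0.085]
    - [[0, 0, 0], [0, 0, 0], 0.085]
    - [[0, 0, 0], [0, 0, 0], 0.015]
    - [[0, 0, 0], [0, 0, 0], 0.015]
    - [[0, 0, 0], [0, 0, 0], 0.015]
    - [[0, 0, 0], [0, 0, 0], 0.015]
    - [[0, 0, 0], [0, 0, 0], 0.015]
  force: 60

```text
clock: 52.65
tcp_pos: [633.8, -123.6, 73.2]
orientation: [1.066, 1.294, -1.066]
wrist_force: [-4.9, -0.1, 5.8]
gripper_width: 0.315
```

>>> arm_command:
  motion:
    - [[0, 0, 0.006], [0, 0, 0], 0.015]
    - [[0, 0, 0.006], [0, 0, 0], 0.015]
    - [[0, 0, 0.006], [0, 0, 0], 0.015]
    - [[0, 0, 0.006], [0, 0, 0], 0.015]
    - [[0, 0, 0.006], [0, 0, 0], 0.015]
    - [[0, 0, 0.006], [0, 0, 0], 0.015]
    - [[0, 0, 0.006], [0, 0, 0], 0.015]
    - [[0, 0, 0.006], [0, 0, 0], 0.015]
    - [[0, 0, 0.006], [0, 0, 0], 0.015]
    - [[0, 0, 0], [0, 0, 0], 0.015]

```text
clock: 53.9
tcp_pos: [643.9, -175.5, 73.1]
orientation: [1.067, 1.296, -1.065]
wrist_force: [-9.2, 10.8, 9.8]
gripper_width: 0.32
```

```bash
python3 - <<'E'
from h import *
pull('r1')
E
```

```text
t 54.0 travel [53.3 53.2] force along pull [-12.1 -12.5] 0.32127381132560034 [ 643.8 -175.2   73.1] [-9.3 11.   9.9]
```

>>> arm_command:
  motion:
    - [[0, 0, 0.004], [0, 0, 0], 0.015]
    - [[0, 0, 0.004], [0, 0, 0], 0.015]
    - [[0, 0, 0.003], [0, 0, 0], 0.015]
    - [[0, 0, 0], [0, 0, 0], 0.015]
    - [[0, 0, 0], [0, 0, 0], 0.015]

```text
clock: 54.68
tcp_pos: [645.9, -185.6, 73.1]
orientation: [1.066, 1.297, -1.065]
wrist_force: [-10.9, 12.5, 9.9]
gripper_width: 0.316
```

```bash
python3 - <<'E'
from h import *
pull('r2')
E
```

```text
t 54.775 travel [63.8 63.8] force along pull [-14.3 -15.7] 0.31627019529756195 [ 645.9 -185.5   73. ] [-10.6  13.9  10.1]
```

View pics/r2s.png

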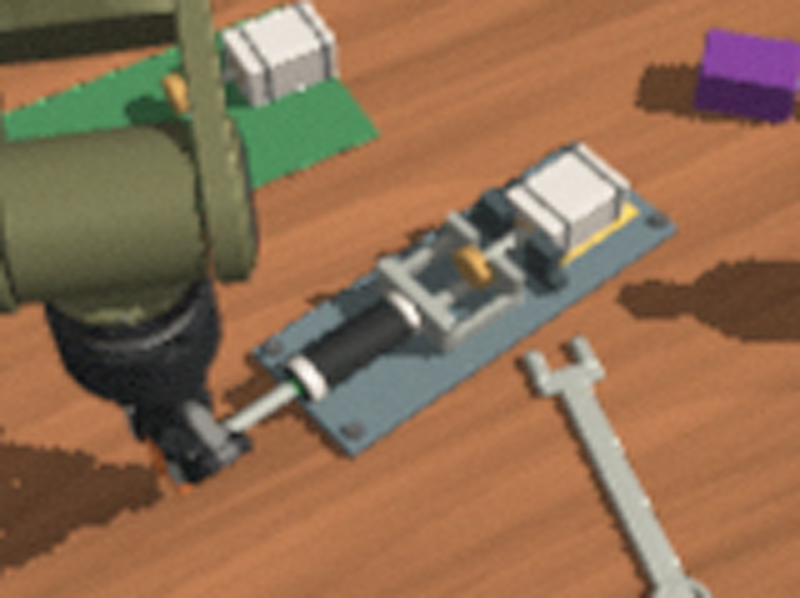

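Green shows at (297,385), with 15 N and no red ring, so this pin is sound. Let it back (65 mm commanded).

>>> arm_command:
  motion:
    - [[0, 0, 0], [0, 0, 0], 0.015]
    - [[0, 0, -0.006], [0, 0, 0], 0.015]
    - [[0, 0, -0.008], [0, 0, 0], 0.015]
    - [[0, 0, -0.01], [0, 0, 0], 0.015]
    - [[0, 0, -0.01], [0, 0, 0], 0.015]
    - [[0, 0, -0.01], [0, 0, 0], 0.015]
    - [[0, 0, -0.01], [0, 0, 0], 0.015]
    - [[0, 0, -0.007], [0, 0, 0], 0.015]
    - [[0, 0, -0.003], [0, 0, 0], 0.015]
    - [[0, 0, 0], [0, 0, 0], 0.015]

```text
clock: 56.08
tcp_pos: [633.9, -124.3, 73.2]
orientation: [1.066, 1.294, -1.066]
wrist_force: [-3.9, 0.1, 6.2]
gripper_width: 0.316
```

>>> arm_command:
  motion:
    - [[0, 0, 0], [0, 0, 0], 0.085]
    - [[0, 0, 0], [0, 0, 0], 0.085]
    - [[0, 0, 0], [0, 0, 0], 0.085]
    - [[-0.04, 0, 0], [0, 0, 0], 0.085]
    - [[-0.04, 0, 0], [0, 0, 0], 0.085]
    - [[0, 0, 0], [0, 0, 0], 0.085]

```text
clock: 56.82
tcp_pos: [635.2, -124.6, 155.8]
orientation: [1.067, 1.289, -1.063]
wrist_force: [0.8, 1.4, -1.0]
gripper_width: 0.997
```

>>> arm_command:
  motion:
    - [[-0.002, 0, -0.036], [0, 0, 0], 0.085]
    - [[-0.001, 0, -0.035], [0, 0, 0], 0.085]
    - [[-0.002, 0, -0.036], [0, 0, 0], 0.085]
    - [[-0.001, 0, -0.036], [0, 0, 0], 0.085]
    - [[-0.002, 0, -0.035], [0, 0, 0], 0.085]
    - [[-0.001, 0, -0.036], [0, 0, 0], 0.085]
    - [[0, 0, 0], [0, 0, 0], 0.085]

```text
clock: 57.7
tcp_pos: [592.2, 87.7, 160.4]
orientation: [1.063, 1.297, -1.064]
wrist_force: [0.7, -1.5, 0.0]
gripper_width: 0.996
```

```bash
python3 - <<'E'
from h import *
snap('top');under(46,56,'w24.png')
E
```

```text
tcp [592.7  85.6 160.5] n 5227 tool yz rect [1.  6.2] [59.9 70.2] 0.5 y [-26.1  27.6] z [-28.4  40.3] h 50.6
```

View pics/w24.png

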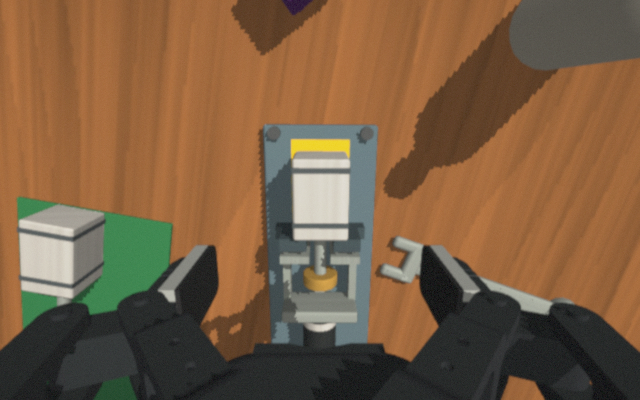

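>>> arm_command:
  motion:
    - [[0.04, 0.0008, 0.002], [0, 0, 0], 0.085]
    - [[0.04, 0, 0], [0, 0, 0], 0.085]
    - [[0.035, 0, 0], [0, 0, 0], 0.085]
    - [[0, 0, 0], [0, 0, 0], 0.085]
    - [[0, 0, 0], [0, 0, 0], 0.02]
    - [[0, 0, 0], [0, 0, 0], 0.02]
    - [[0, 0, 0], [0, 0, 0], 0.02]
    - [[0, 0, 0], [0, 0, 0], 0.02]
  force: 60

```text
clock: 58.8
tcp_pos: [594.8, 83.9, 47.9]
orientation: [1.067, 1.293, -1.064]
wrist_force: [-1.7, -1.0, 7.3]
gripper_width: 0.457
```

>>> arm_command:
  motion:
    - [[-0.01, 0, -0.003], [0, 0, 0], 0.02]
    - [[-0.03, 0, 0], [0, 0, 0], 0.02]
    - [[-0.04, 0, 0], [0, 0, 0], 0.02]
    - [[0, 0, 0], [0, 0, 0], 0.02]

```text
clock: 59.3
tcp_pos: [594.6, 87.2, 129.8]
orientation: [1.068, 1.29, -1.062]
wrist_force: [0.7, -0.5, -4.0]
gripper_width: 0.454
```

```bash
python3 - <<'E'
from h import *
snap('top');s=snap('wrist','w25.png');st();held(s)
plan(408,-160,100,0,g=0.02,step=42)
E
```

```text
t 59.4 tcp [593.1  86.9 126. ] F [ 0.2 -0.3 -4.1] w 0.4581056337454074
[[-0.     0.981  0.192]
 [-0.     0.192 -0.981]
 [-1.    -0.    -0.   ]]
j [ 0.084  0.54   1.501  0.     1.101 -0.109]
top face x (tool) -4.3 z range [-30.3  28.2] rear face z [-30.8 -30.7  -8.2] n 12982
slope y,z [ 0.000e+00  1.000e-03 -4.341e+00]
from [593.1  86.9 126. ] 11.1 tilt 0.02 n 8
[[[0.003, -0.029, 0.026], [0.14, 0, 0], 0.02], [[0.004, -0.028, 0.026], [0.14, 0, 0], 0.02], [[0.003, -0.027, 0.028], [0.14, 0, 0], 0.02], [[0.003, -0.027, 0.027], [0.13, 0, 0], 0.02], [[0.003, -0.026, 0.029], [0.14, 0, 0], 0.02], [[0.004, -0.025, 0.029], [0.14, 0, 0], 0.02], [[0.003, -0.025, 0.03], [0.14, 0, 0], 0.02], [[0.003, -0.023, 0.03], [0.14, 0, 0], 0.02]]
```

>>> arm_command:
  motion:
    - [[0.003, -0.029, 0.026], [0.14, 0, 0], 0.02]
    - [[0.003, -0.028, 0.026], [0.14, 0, 0], 0.02]
    - [[0.003, -0.027, 0.028], [0.14, 0, 0], 0.02]
    - [[0.003, -0.027, 0.027], [0.13, 0, 0], 0.02]
    - [[0.003, -0.026, 0.029], [0.14, 0, 0], 0.02]
    - [[0.003, -0.025, 0.029], [0.14, 0, 0], 0.02]
    - [[0.003, -0.025, 0.03], [0.14, 0, 0], 0.02]
    - [[0.003, -0.023, 0.03], [0.14, 0, 0], 0.02]
    - [[0, 0, 0], [0, 0, 0], 0.02]
    - [[0, 0, 0], [0, 0, 0], 0.02]

```text
clock: 60.65
tcp_pos: [408.7, -159.7, 101.7]
orientation: [1.21, 1.21, -1.21]
wrist_force: [0.5, -0.6, -3.1]
gripper_width: 0.455
```

```bash
python3 - <<'E'
from h import *
snap('top');s=snap('wrist','w26.png');st();held(s)
E
```

```text
t 60.75 tcp [ 409.  -159.4  102. ] F [-0.1 -0.1 -3. ] w 0.4559092130565888
[[-0.001  1.     0.001]
 [ 0.     0.001 -1.   ]
 [-1.    -0.001 -0.   ]]
j [-0.455  0.265  1.972  0.     0.905 -0.456]
top face x (tool) -2.8 z range [-30.3  28.3] rear face z [-30.8 -30.6  -8.1] n 12980
slope y,z [ 2.000e-03  1.000e-03 -2.833e+00]
```

View pics/w26.png

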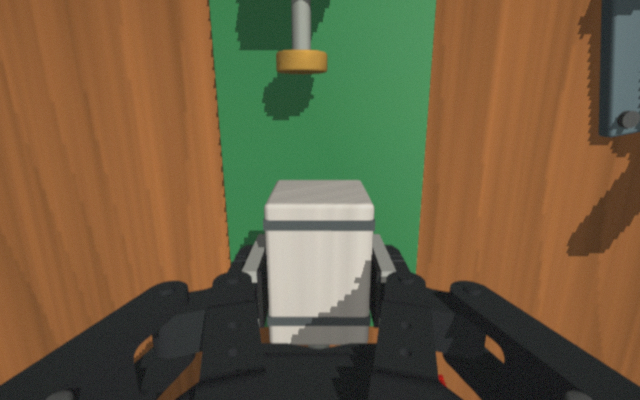

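>>> arm_command:
  motion:
    - [[0.03, 0, 0], [0, 0, 0], 0.02]
    - [[0.022, 0, 0], [0, 0, 0], 0.02]
    - [[0.008, 0, 0], [0, 0, 0], 0.02]
    - [[0, 0, 0], [0, 0, 0], 0.02]
    - [[0, 0, 0], [0, 0, 0], 0.085]
    - [[0, 0, 0], [0, 0, 0], 0.085]
    - [[0, 0, 0], [0, 0, 0], 0.085]
    - [[-0.03, 0, 0], [0, 0, 0], 0.085]
    - [[-0.05, 0, 0], [0, 0, 0], 0.085]
    - [[-0.05, 0, 0], [0, 0, 0], 0.085]

```text
clock: 62.0
tcp_pos: [408.6, -160.0, 173.9]
orientation: [1.21, 1.209, -1.21]
wrist_force: [0.9, -0.2, 0.3]
gripper_width: 0.996
```

```bash
python3 - <<'E'
from h import *
snap('wrist','w27.png');st()
plan(300,-480,230,-50,polar=True,step=55)
E
```

```text
t 62.05 tcp [ 410.6 -160.9  179.9] F [ 3.2 -1.3  8.8] w 0.9915010139881411
[[ 0.008  1.    -0.   ]
 [-0.004 -0.    -1.   ]
 [-1.     0.008  0.004]]
j [-0.457  0.139  1.908 -0.     1.086 -0.456]
from [ 410.6 -160.9  179.9] -0.0 tilt 0.48 n 7
[[[-0.007, -0.0, 0.045], [0.71, 0, 0], 0.085], [[-0.007, 0.0, 0.046], [0.72, 0, 0], 0.085], [[-0.007, 0.002, 0.048], [0.71, 0, 0], 0.085], [[-0.008, 0.002, 0.049], [0.72, 0, 0], 0.085], [[-0.007, 0.004, 0.051], [0.71, 0, 0], 0.085], [[-0.007, 0.005, 0.052], [0.71, 0, 0], 0.085], [[-0.007, 0.006, 0.053], [0.72, 0, 0], 0.085]]
```

View pics/w27.png

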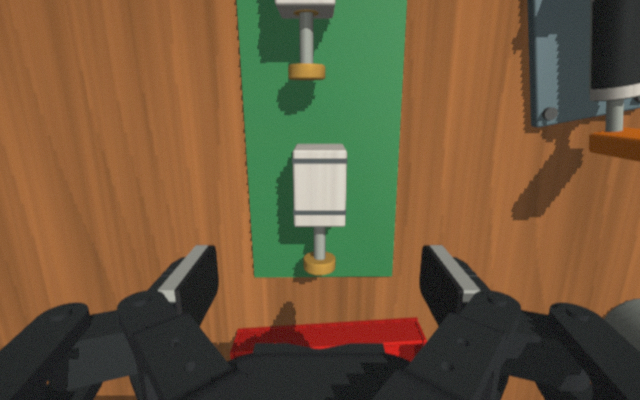

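Both blocks lie flat on the mat. I move the arm aside for a final look.

>>> arm_command:
  motion:
    - [[-0.007, 0, 0.045], [0.71, 0, 0], 0.085]
    - [[-0.007, 0, 0.046], [0.72, 0, 0], 0.085]
    - [[-0.007, 0.002, 0.048], [0.71, 0, 0], 0.085]
    - [[-0.008, 0.002, 0.049], [0.72, 0, 0], 0.085]
    - [[-0.007, 0.004, 0.051], [0.71, 0, 0], 0.085]
    - [[-0.007, 0.005, 0.052], [0.71, 0, 0], 0.085]
    - [[-0.007, 0.006, 0.053], [0.72, 0, 0], 0.085]
    - [[0, 0, 0], [0, 0, 0], 0.085]

```text
clock: 63.05
tcp_pos: [296.2, -481.1, 222.3]
orientation: [1.82, 0.656, -1.82]
wrist_force: [0.7, 0.6, 0.5]
gripper_width: 0.996
```

```bash
python3 - <<'E'
from h import *
snap('scene','sceneF.png');s,o=blocks('top'); cv2.imwrite('pics/topF.png',s['img'])
tester('top')
W=pts(s)
for n in ['oil_bottle','wrench','grease_tin','pass_mat','reject_bin']:
    for d in viewer.trace(n,'top')[:1]:
        w=W[d['mask']]; print(n,round(d['score'],2),np.round(d['bbox']),np.round(np.nanmedian(w,0),1))
st()
E
```

```text
0.82 [219. 180.  42.  30.] top [551.9 242.4  40.1] rect [565.  257.1] [97.4 39.7] 49.6 purple 0.79 head [595.3 289.3  29.9]
0.62 [477. 238.  23.  52.] top [ 445.9 -369.    43.5] rect [ 421.5 -372.1] [113.3  40.6] 5.2 purple 0.0 head [ 371.7 -372.5   34.7]
0.57 [400. 242.  48.  18.] top [ 407.5 -157.3   43.5] rect [ 407.7 -179.1] [103.9  37. ] 89.8 purple 0.0 head [ 407.1 -225.8   33.9]
0.57 [335. 251.  43.  23.] top [399.3  -3.6  43.6] rect [398.4 -24.5] [101.7  39.2] 89.7 purple 0.0 head [398.2 -71.5  34.5]
yellow 480 [592.4  91.4  10.9] [592.4  91.8] [48.1 66.7] 10.22
bed 2368 [606.3  15.1] [ 91.  244.9] 10.86
handle top 33 [ 625.4 -122.1   83.1] [ 629.3 -121.4] [16.  20.9] 88.81
oil_bottle 0.92 [221. 104.  33.  46.] [721.6 228.4 109.1]
wrench 0.76 [314. 108.  26.  68.] [742.9  21.4   7. ]
grease_tin 0.7 [449. 118.  33.  32.] [ 709.9 -301.2   58.6]
pass_mat 0.73 [371. 245. 121.  60.] [ 416.3 -110.6    4.1]
reject_bin 0.62 [483. 238.  74.  79.] [ 411.8 -378.2    5.1]
t 63.5 tcp [ 298.7 -478.4  222.3] F [0.4 0.2 0.1] w 1.0003141257847807
[[ 0.     0.643 -0.766]
 [-0.    -0.766 -0.643]
 [-1.     0.    -0.   ]]
j [-1.078  0.36   1.523  0.     1.259 -0.205]
```

View pics/topF.png

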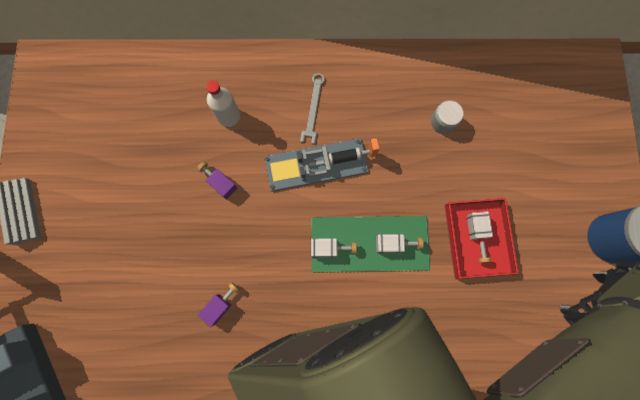

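View pics/sceneF.png

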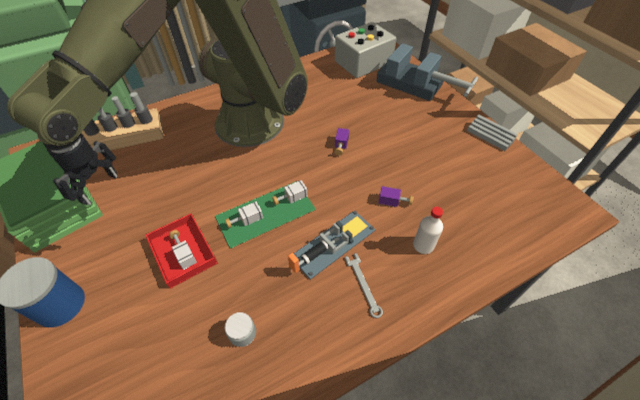

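```bash
python3 -c "
from workcell import job
print(job.sign_off())"
```

```text
the job is handed in; nothing more can be done
None
```

The job is handed in at about 64 s of the 210 s allowed. All three light stop blocks were pulled on the tester; the two purple look-alikes were left alone.

| Block | Result | Pull | Where it lies (world x, y in mm) |
|---|---|---|---|
| 1 | sound | green band shown, about 14.5 N at 64 mm travel | flat on the mat at (399, -4) |
| 2 | bad | red ring showed, then drawn on to the green band (about 14 N) | flat in the red bin at (446, -369) |
| 3 (far block) | sound | green band shown, about 15 N at 64 mm travel | flat on the mat at (408, -157) |

- **Knocked block:** block 3 was knocked aside early in the run, while I was working on block 1. I measured it again and picked it up from its new place.
- **Last checks:** the tester is empty and the orange handle is back within about 3 mm of where it started. The bottle and tin read within 1 mm of their starting positions. The wrench's reading differs by 7 mm along its length, but it looks unmoved in the picture and its image box is the same, so I take that as noise.
- **What the checks do not show directly:** pin travel and gauge extension were judged from pull force, handle travel, and the green band and red ring. No sensor reads them out.
- **Grip:** the grip did not visibly slacken at any point.

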